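Make up the bagging caddy and the oven caddy

ROBOT

A 6-joint arm with a two-finger parallel gripper is mounted at the origin on a cart in front of the work surface, level with it; the furniture and walls round the work are solid. World frame = base frame: x ahead of the robot, y to its left, z up, the work surface at z = 0. Lengths are in m, angles in rad, forces in N, time in s.
With the tool pointing down it reaches from about 0.225 to 0.875 m from the base axis. Payload 3.4 kg.
Tool frame: the origin (TCP) lies on the centre line of the jaws, within the pads' length; the fingertips stand 11 mm ahead of it and the grasp point (between the pads) lies 8 mm behind it; y points along the fingers, x is the direction in which the jaws open and shut, and the axes are right-handed (so a half turn about y gives the same grasp; the last joint's range is limited). The gripper opens to 85 mm and grips with 20 to 120 N. Pads are 22 mm wide; open, the fingers measure 114 mm over their backs; the gripper's body (76 mm by 85 mm) begins 54 mm behind the grasp point. The pads swing forward as they close: fully open they stand 13 mm farther back than shut.
Start: joints at [-1.463, 0.276, 1.505, -0, 1.361, -0.121], TCP at [0.13, -0.56, 0.242] pointing down, gripper open.
Joint ranges: [-2.89, 2.89], [-0.75, 2.08], [0.22, 2.7], [-1.18, 4.32], [0.11, 2.71], [-2.7, 2.7]. Speed limits (rad/s): [2.57, 2.57, 3.14, 3.14, 3.14, 3.14].

INTERFACE

Orientations are given as a unit quaternion [x, y, z, w].
In Python, from rig import * gives the robot as it stands.
- The arm moves only by the tool jog_arm, never from a script. Its argument "series" is a list of rows, each a list of 5 numbers: the finger opening in cm, from 0 to 8.54, then the shift along the tool's x, y, z in cm, then the turn about the tool's y in rad. A call has 1 to 8 rows; each row is the pose to reach, as a shift and turn from the pose commanded when the call began, along the tool's axes at that moment; what a row does not reach only later rows make up. A row lasts 1/8 s, in which the tool goes at most 62.5 mm and 10.7 degrees, less where a joint would pass 70% of its speed; a pose out of reach is approached as far as the arm can. A call with a gripper value outside its range is refused whole. The fingers move at their own pace and stop on an object; the grip force is fixed at half the most. Time passes only in rows, so rows that repeat a pose let the fingers close. It gives the time, the measured TCP pose, the force and the opening at its end, in the units of the state.
- observe(): the state, without advancing time (a new reading comes with each control period).
- grab_frame(name): name is "scene" or "top" or "wrist"; returns the picture (420x560x3 uint8, red, green, blue); there is no depth.
- camera_params(name): a dict with "fx", "fy", "cx", "cy" (pixels), "pose" (4x4, takes a point from camera to world coordinates); the wrist camera has in their place "hand_eye" (4x4, takes a point from camera to tool coordinates, whose origin is the TCP and whose axes are the tool frame's). Camera axes: x right, y down, z forward; pixel columns grow to the right and rows downward; lengths in m; the calibration is good to about 2 mm. A picture is of the moment at which its call begins: read the wrist's pose just before it. camera_params takes no time and is no camera call.
- job_done(): hands the job in, once; it reports no verdict.
The state is a dict: "time_s": time; "joints": joint angles; "dq": joint speeds; "joint_torque": joint torques, N m; "eef_pos": TCP position; "tool_rot": TCP orientation; "wrist_force": force on the tool from outside, world axes, zero at the start; "ft_torque": the same for the moment, N m; "opening": opening from 0.0 (shut) to 1.0 (fully open).
Only numpy, scipy, OpenCV 4.12 (cv2) and the standard library are available. Lean on these libraries where they do the work, as an engineer would, in place of code of your own. Each camera call takes 0.05 s, during which the arm holds its last target.

TASK

Make up the two station caddies from the five things lying between them. The bagging caddy gets the label roll down over its spindle onto the board, the date stamp upright inside the rectangular fence and the bundle of ties lying in both notched ribs; the oven caddy gets the dial timer flat inside the ring and the probe thermometer in its bed, head flat between the low guides and stem in the notch. Leave the cup and the marker where they are.

Things in the scene. Friction and masses are not known exactly. Their poses are not given: they have to be found in the camera images.
- bagging_caddy: Fixed grey board 220x145 mm (x,y), top 8 mm above table; origin centre of underside. On it, mm from origin: (60,25) steel spindle 12 thick, 37 tall, foot 22 wide 2 high; (-56,25) white fence 62x40 clear inside, 10 tall; ties' rest: ribs 10 thick at (-32,-42), (32,-42), notches along x 28 wide, floor 8, cheeks 16 above board, finger room between. Wire grips 18 tall at both x ends.
- oven_caddy: Fixed grey board as bagging_caddy, same axes. On it, mm: (-50,24) white ring 80 clear inside, 10 tall; probe bed along y=-45: low guides 7 tall leave 76x48 for the head at (52,-45), rib at x=-60 with notch 20 wide for the stem, floor 5.5, cheeks 14 above board. Seated: probe head flat on the board, stem tip to caddy -x, probe origin over (0,-45), probe x along caddy x.
- label_roll: Small roll of white labels on a cardboard core, standing flat: 54 mm outer diameter, 28 mm bore right through, 30 mm high, about 50 g. Origin: centre of its underside, z along the bore.
- date_stamp: Hand date stamp standing upright: black base block 26 x 44 mm (x, y), 26 mm high, with a red round handle up to 26 mm thick on top, 70 mm high in all, 60 g. Grasp it by the handle. Origin: centre of its underside, z up.
- tie_bundle: Bundle of gold bag ties with a band round the middle, 14 x 96 x 14 mm (body about 12 x 90 x 12), long along its y axis, 30 g. Origin: centre of its underside, z up.
- timer: White dial timer, 66 mm diameter and 24 mm high at the base, with a ribbed dial of 54 mm diameter on top from 24 to 38 mm height; the dial does not turn here; about 110 g. Origin: centre of its underside, z up.
- probe: Probe thermometer lying flat, 166 mm long along its x: white head 62x34 mm, 17 high, from x = +21 to +83 mm; steel stem 3.6 mm thick from x = +21 to its tip at -83, axis 8 mm above the underside. About 50 g, mostly in the head: grasp it across the head near x = +45. Origin: middle of the length, on the underside, z up.
- cup: Small measuring cup, 55 mm diameter, 40 mm high, standing behind the work: leave it. Origin: centre of its underside.
- marker: Felt marker with a blue cap, 17 x 135 x 16 mm, lying behind the work beside the cup: leave it. Origin: centre of its underside, y along its length.

How it is judged:
By the outcome, as a careful person would: the job done as asked, in the order asked, and still so for the second after the job is handed in, with the robot touching nothing.
It also fails if it takes over 122 s, if anything falls off the work surface, if the arm or the gripper's body presses on something with over 40 N, if the wrist force passes 120 N, or if a joint passes its speed limit or range.

## Working session

There is one attempt and no reset: what is moved stays moved. The work goes in short steps, Python scripts to look and compute and a tool call to move; the robot and the scene stay as the last step left them, time stands still between calls to the robot, and variables do not carry over. Pictures are saved under pics/ and viewed, and the job is handed in when it is done.

Besides the shell and the picture viewer there is one more tool, called after "Call:" as a command line: name --pt "numbers of a row" for each row, then --argument value for the rest. jog_arm: Moves the arm, as the interface text tells. Its arguments: {"type":"object","properties":{"series":{"type":"array"}},"required":["series"]}

```bash
ls; mkdir -p pics
python3 - <<'E'
from rig import *
import cv2,json
print(observe())
for n in ("scene","top","wrist"):
    p=camera_params(n); print(n,p)
for n in ("scene","top"):
    cv2.imwrite(f"pics/{n}0.png",cv2.cvtColor(grab_frame(n),cv2.COLOR_RGB2BGR))
E
```

```text
pics
{'time_s': 0.0, 'joints': array([-1.46298529e+00,  2.76608245e-01,  1.50610266e+00, -2.06330855e-05,
        1.36073391e+00, -1.21008340e-01]), 'dq': array([ 0.0003835 ,  0.00068069, -0.00055357, -0.00051313,  0.00061564,
        0.00140119]), 'joint_torque': array([ 5.13259238e-04, -4.16774225e+01, -2.45805430e+01,  4.61330455e-05,
        1.11402958e-02, -8.82394232e-06]), 'eef_pos': array([ 0.13035436, -0.55951083,  0.2414443 ]), 'tool_rot': array([-0.55335094,  0.44011471, -0.43918461,  0.55427309]), 'wrist_force': array([0.0745761 , 0.40153716, 0.50831086]), 'ft_torque': array([0.04958572, 0.02183323, 0.01747516]), 'opening': 0.999693406692114}
scene {'fx': 470.46449547334254, 'fy': 470.46449547334254, 'cx': 272.8897016033513, 'cy': 212.64056148352915, 'pose': array([[-0.89146376, -0.29258704,  0.34595547,  0.2530479 ],
       [-0.45279144,  0.60309336, -0.65670261,  0.68840435],
       [-0.01650078, -0.74207225, -0.67011678,  0.73312779],
       [ 0.        ,  0.        ,  0.        ,  1.        ]])}
top {'fx': 493.33941849728404, 'fy': 493.33941849728404, 'cx': 287.5710235863101, 'cy': 212.15075226788238, 'pose': array([[-2.60271694e-02, -9.88689535e-01,  1.47701018e-01,
         4.12888460e-01],
       [-9.99656947e-01,  2.61741862e-02, -9.48515718e-04,
        -6.28638319e-03],
       [-2.92816640e-03, -1.47675036e-01, -9.89031602e-01,
         1.31574142e+00],
       [ 0.00000000e+00,  0.00000000e+00,  0.00000000e+00,
         1.00000000e+00]])}
wrist {'fx': 329.3690395339178, 'fy': 329.3690395339178, 'cx': 274.54661784107464, 'cy': 212.268470022847, 'hand_eye': array([[ 9.99999666e-01,  3.06817429e-04, -7.57997635e-04,
        -4.52789947e-04],
       [ 8.13597153e-04, -2.80122919e-01,  9.59963795e-01,
        -1.31534111e-01],
       [ 8.22011132e-05, -9.59964091e-01, -2.80123075e-01,
         7.21290050e-02],
       [ 0.00000000e+00,  0.00000000e+00,  0.00000000e+00,
         1.00000000e+00]])}
```

View pics/scene0.png

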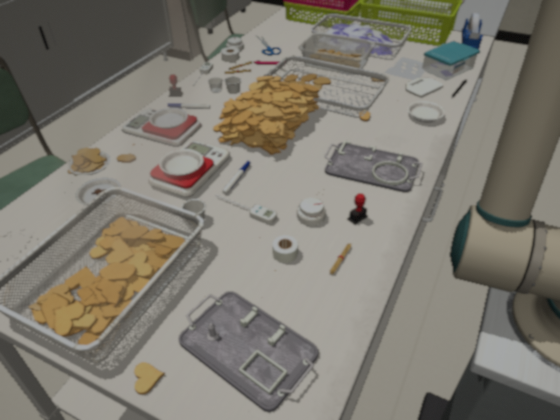

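View pics/top0.png

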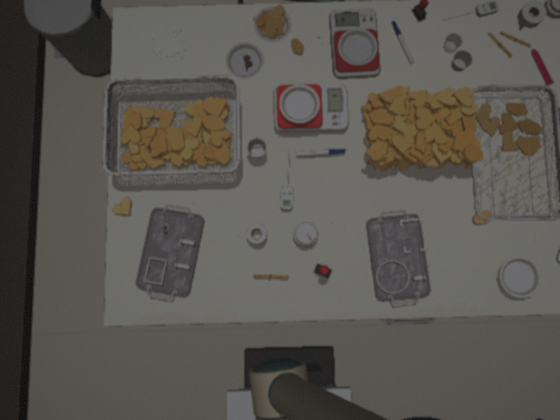

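The top view shows the bagging caddy on the left, around pixel (170,252), and the oven caddy on the right, around (398,257). Between them:

| Thing | Pixel |
|---|---|
| Label roll | (257,234) |
| Timer | (305,234) |
| Stamp | (322,271) |
| Ties | (270,277) |
| Probe (head toward the robot) | (288,185) |

The cup is at (257,150) and the marker at (320,153). Next I'll write helpers and take wrist views.

```bash
cat > h.py <<'E'
from rig import *
import numpy as np, cv2, json
from scipy.spatial.transform import Rotation as R
def T_tool(s=None):
    s=s or observe(); T=np.eye(4); T[:3,:3]=R.from_quat(s['tool_rot']).as_matrix(); T[:3,3]=s['eef_pos']; return T
def cam(name,s=None):
    p=camera_params(name); K=np.array([[p['fx'],0,p['cx']],[0,p['fy'],p['cy']],[0,0,1]])
    P=p['pose'] if 'pose' in p else T_tool(s)@p['hand_eye']
    return K,np.array(P)
def shot(name,fn):
    s=observe(); K,P=cam(name,s); im=cv2.cvtColor(grab_frame(name),cv2.COLOR_RGB2BGR)
    cv2.imwrite(f"pics/{fn}.png",im); np.savez(f"pics/{fn}.npz",K=K,P=P); return im,K,P
def load(fn):
    d=np.load(f"pics/{fn}.npz"); return cv2.imread(f"pics/{fn}.png"),d['K'],d['P']
def ray(K,P,uv):
    d=P[:3,:3]@np.linalg.solve(K,[uv[0],uv[1],1.]); return P[:3,3],d
def onplane(K,P,uv,z):
    o,d=ray(K,P,uv); return o+d*(z-o[2])/d[2]
def proj(K,P,X):
    X=np.atleast_2d(X); c=(X-P[:3,3])@P[:3,:3]; q=c@K.T; return q[:,:2]/q[:,2:]
def tri(views):  # [(K,P,uv)]
    A=np.zeros((3,3));b=np.zeros(3); L=[]
    for K,P,uv in views:
        o,d=ray(K,P,uv); d=d/np.linalg.norm(d); M=np.eye(3)-np.outer(d,d); A+=M;b+=M@o;L.append((o,M))
    X=np.linalg.solve(A,b); return X,[np.linalg.norm(M@(X-o))*1e3 for o,M in L]
def yaw_x():  # world heading of tool x
    T=T_tool(); return np.arctan2(T[1,0],T[0,0])
def move_to(xyz,heading=None):
    "tool shift cm and turn to reach xyz with tool x heading (mod pi)"
    T=T_tool(); d=T[:3,:3].T@(np.array(xyz)-T[:3,3])*100
    t=0
    if heading is not None:
        # turn a about tool y(down): heading changes by -a
        t=-( (heading-yaw_x()+np.pi/2)%np.pi-np.pi/2)
    print("shift cm",np.round(d,2),"turn",round(t,3)); return d,t
E
python3 - <<'E'
from h import *
T=T_tool(); print(np.round(T,3), yaw_x())
im,K,P=load('top0') if 0 else (cv2.imread('pics/top0.png'),*cam('top'))
np.savez('pics/top0.npz',K=K,P=P)
for n,u in dict(bagc=(170,252),ovenc=(398,257),roll=(257,234),timer=(305,234),stamp=(322,271),tie=(270,277),probehead=(287,197),cup=(257,150)).items(): print(n,np.round(onplane(K,P,u,0.015),3))
g=cv2.resize(im[180:320,120:440],None,fx=2.5,fy=2.5,interpolation=cv2.INTER_CUBIC)
cv2.imwrite('pics/c0.png',cv2.convertScaleAbs(g,alpha=1.6,beta=10))
E
```

```text
[[ 0.227 -0.     0.974  0.13 ]
 [-0.974  0.002  0.227 -0.56 ]
 [-0.002 -1.     0.     0.242]
 [ 0.     0.     0.     1.   ]] -1.3419433008110342
bagc [0.509 0.305 0.015]
ovenc [ 0.48  -0.295  0.015]
roll [0.551 0.075 0.015]
timer [ 0.547 -0.052  0.015]
stamp [ 0.449 -0.094  0.015]
tie [0.437 0.043 0.015]
probehead [ 0.648 -0.007  0.015]
cup [0.78  0.071 0.015]
```

View pics/c0.png

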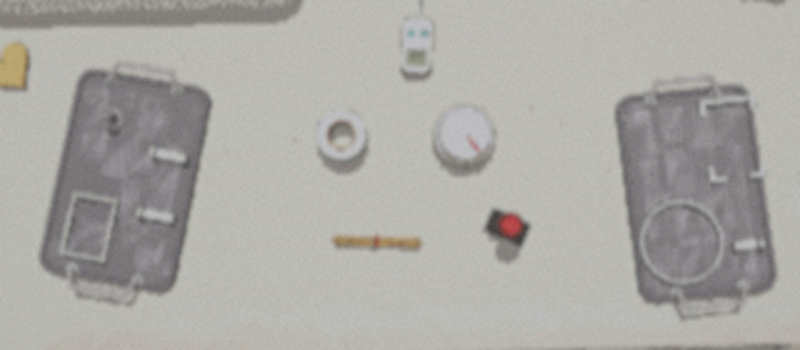

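```bash
python3 -c "
from h import *
move_to((.47,-.27,.24),-1.571)
move_to((.5,0.0,.24),-1.571)"
```

```text
shift cm [-20.49   0.2   39.65] turn 0.229
shift cm [-46.11   0.24  48.69] turn 0.229
```

Call:
jog_arm --pt "8.5 -2.5 0 5 0.03" --pt "8.5 -5 0 10 0.06" --pt "8.5 -7.5 0 15 0.09" --pt "8.5 -10 0 20 0.12" --pt "8.5 -12.5 0 25 0.15" --pt "8.5 -15 0 30 0.18" --pt "8.5 -18 0 35 0.21" --pt "8.5 -20.5 0 39.6 0.229"

```text
time_s: 1.1
eef_pos: [0.4707, -0.2688, 0.242]
tool_rot: [-0.5, 0.5, -0.5, 0.5]
wrist_force: [-0.1, -1.1, -0.1]
opening: 0.994
```

Call:
jog_arm --pt "8.5 0 0 0 0"

```text
time_s: 1.23
eef_pos: [0.4717, -0.2678, 0.2418]
tool_rot: [-0.501, 0.499, -0.498, 0.502]
wrist_force: [0.0, -1.1, -0.2]
opening: 0.996
```

```bash
python3 -c "
from h import *
shot('wrist','w1')
s=observe(); print(s['time_s'],s['eef_pos'],s['joints'],yaw_x(),s['dq'])
move_to((.5,0.0,.24),-1.571)"
```

```text
1.275 [ 0.47024961 -0.26924778  0.24177017] [-6.48138602e-01  2.26928189e-01  1.57456249e+00 -4.51401184e-04
  1.34115959e+00  9.19345735e-01] -1.5673815167153486 [-0.04673983 -0.0086179   0.00811931 -0.02079562  0.00318473 -0.00374276]
shift cm [-26.91   0.18   3.07] turn 0.004
```

View pics/w1.png

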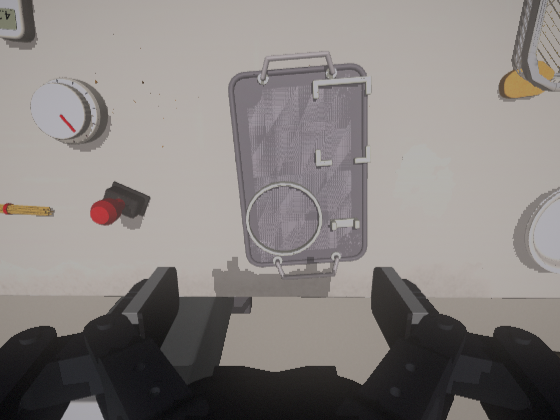

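The wrist view shows the oven caddy centred near (303,165), with its ring at (284,218) and stem rib at (344,225). The timer is at (65,108) and the stamp at (118,203). I'll move left for a second view.

Call:
jog_arm --pt "8.5 -4 0 0 0" --pt "8.5 -9 0 0 0" --pt "8.5 -13 0 0 0" --pt "8.5 -13 0 0 0"

```text
time_s: 1.78
eef_pos: [0.4683, -0.1393, 0.2423]
tool_rot: [0.501, -0.5, 0.499, -0.5]
wrist_force: [-0.3, 0.2, 0.5]
opening: 0.993
```

```bash
python3 -c "
from h import *
shot('wrist','w2')"
```

Call:
jog_arm --pt "8.5 -5 0 0 0" --pt "8.5 -11 0 1 0" --pt "8.5 -17 0 2 0" --pt "8.5 -20 0 3 0" --pt "8.5 -20 0 3 0"

```text
time_s: 2.45
eef_pos: [0.5006, 0.0594, 0.242]
tool_rot: [0.5, -0.499, 0.5, -0.5]
wrist_force: [-0.7, -0.7, -0.6]
opening: 0.996
```

```bash
python3 -c "
from h import *
shot('wrist','w3')"
```

Call:
jog_arm --pt "8.5 -5 0 0 0" --pt "8.5 -11 0 0 0" --pt "8.5 -17 0 0 0" --pt "8.5 -20 0 -1 0" --pt "8.5 -20 0 -1 0"

```text
time_s: 3.12
eef_pos: [0.4899, 0.259, 0.242]
tool_rot: [0.5, -0.5, 0.5, -0.5]
wrist_force: [-0.0, -1.4, 0.3]
opening: 0.991
```

```bash
python3 -c "
from h import *
shot('wrist','w4')
s=observe(); print(s['time_s'],s['eef_pos'],s['joints'],yaw_x())"
```

```text
3.175 [0.49019738 0.25788384 0.24200935] [ 3.59724518e-01  2.44779491e-01  1.54948760e+00 -1.68182174e-03
  1.34801996e+00  1.93150806e+00] -1.57141133232294
```

View pics/w2.png

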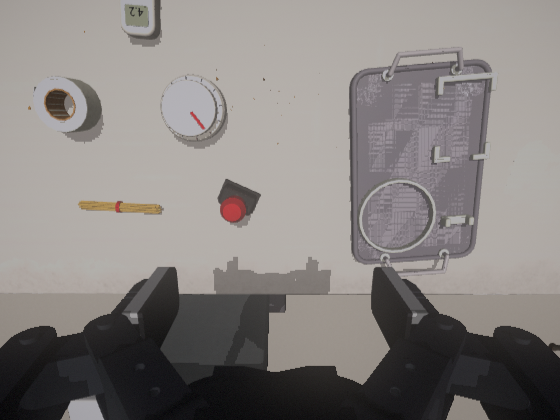

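View pics/w3.png

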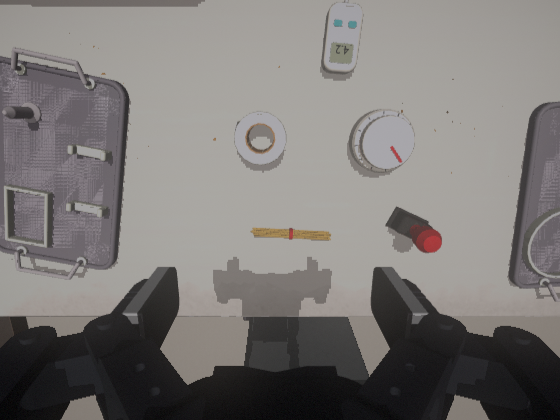

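View pics/w4.png

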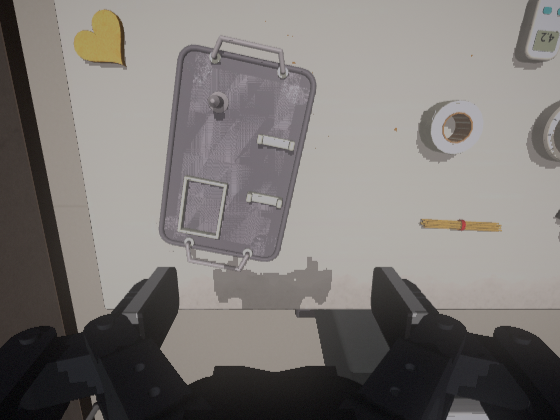

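W2 to w4 show all the objects and both caddies. The bagging caddy in w4 has its spindle at (216,101), its fence at about (203,207) and its ribs at (276,143) and (264,200). I'll enlarge crops to get precise features.

```bash
cat >> h.py <<'E'
def crop(fn,x0,y0,x1,y1,f,out,draw=None):
    im=cv2.imread(f"pics/{fn}.png"); g=cv2.resize(im[y0:y1,x0:x1],None,fx=f,fy=f,interpolation=cv2.INTER_CUBIC)
    for x in range(-(-x0//20)*20,x1,20): cv2.line(g,(int((x-x0)*f),0),(int((x-x0)*f),5),(0,0,255),1); cv2.putText(g,str(x),(int((x-x0)*f),14),0,.32,(0,0,255),1)
    for y in range(-(-y0//20)*20,y1,20): cv2.line(g,(0,int((y-y0)*f)),(5,int((y-y0)*f)),(0,0,255),1); cv2.putText(g,str(y),(6,int((y-y0)*f)+4),0,.32,(0,0,255),1)
    cv2.imwrite(f"pics/{out}.png",g)
E
python3 -c "
from h import *
crop('w4',150,30,330,280,2.4,'c4'); crop('w1',215,40,395,290,2.4,'c1')"
```

```text
(no output)
```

View pics/c4.png

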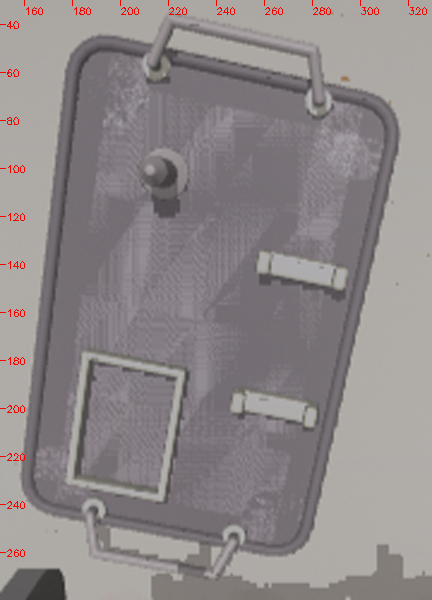

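View pics/c1.png

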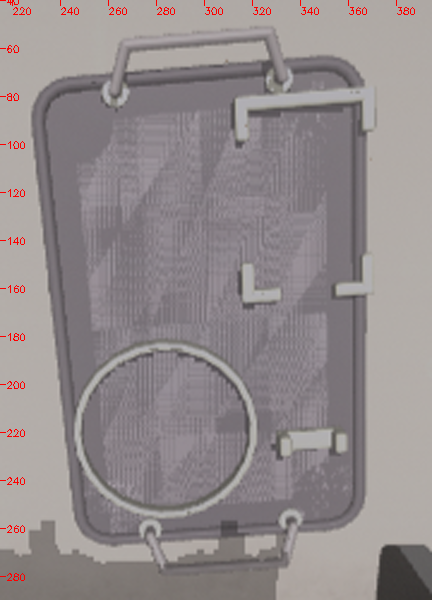

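```bash
cat > fit.py <<'E'
from h import *
from scipy.optimize import least_squares
def fit(obs,x0,fz=False):
    # obs: list of (K,P,uv,Xlocal mm)
    def res(p):
        c,s=np.cos(p[2]),np.sin(p[2]); r=[]
        for K,P,uv,X in obs:
            X=np.array(X)/1e3; W=[p[0]+c*X[0]-s*X[1],p[1]+s*X[0]+c*X[1],X[2]+p[3]]
            r.append(proj(K,P,W)[0]-uv)
        return np.ravel(r)
    s=least_squares(res,x0,loss='soft_l1'); return s.x,res(s.x).reshape(-1,2)
E
cat > caddy.py <<'E'
from fit import *
def px(x0,y0,f,c): return np.array([x0+c[0]/f-.5+.5/f,y0+c[1]/f-.5+.5/f])
_,K,P=load('w4')
B=[((92,363),(-25,45,18)),((178,377),(-25,5,18)),((160,491),(-87,5,18)),((78,480),(-87,45,18)),((152,166),(60,25,45)),((302,268),(32,-42,24)),((273.5,408),(-32,-42,24)),((168,175),(60,25,10))]
b,r=fit([(K,P,px(150,30,2.4,c),X) for c,X in B],[.5,.3,0,0]); print('bag',b); print(r.round(1))
_,K,P=load('w1')
O=[((166,430),(-50,24,18)),((313,442),(-60,-45,22)),((248,110),(90,-21,15)),((362,100),(90,-69,15)),((254,292),(14,-21,15)),((361,284),(14,-69,15))]
o,r=fit([(K,P,px(215,40,2.4,c),X) for c,X in O],[.5,-.3,0,0]); print('oven',o); print(r.round(1))
E
python3 caddy.py
python3 -c "
from h import *
crop('w2',330,40,510,290,2.4,'c2'); crop('w3',0,40,150,290,2.4,'c3')"
```

```text
bag [ 0.51221824  0.30604073 -0.19359605 -0.00504456]
[[ 0.4 -3.3]
 [ 0.3 -2.3]
 [-0.2  1.6]
 [-0.2 -0.1]
 [-0.2  1.9]
 [ 0.1  0.6]
 [ 0.7  0. ]
 [-0.9 -0.4]]
oven [ 0.48253729 -0.29710785  0.07855863 -0.00277021]
[[-0.2  0.5]
 [ 0.   0.7]
 [ 0.3  0.1]
 [-0.3  0.6]
 [ 0.3 -1.5]
 [-0.1 -1.4]]
```

View pics/c2.png

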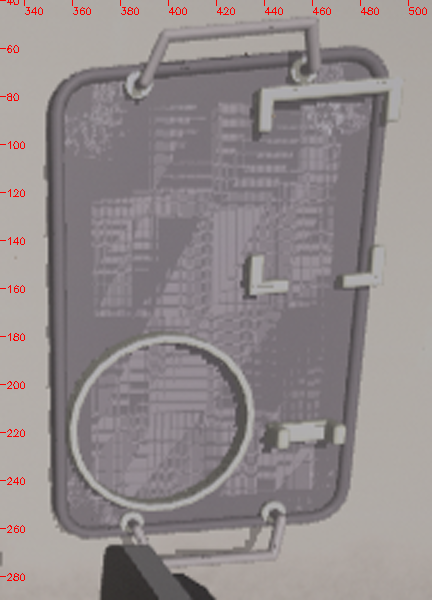

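View pics/c3.png

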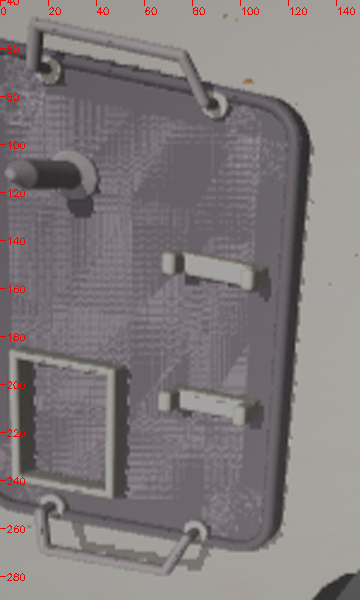

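```bash
cat > over.py <<'E'
from h import *
def W(p,X):
    X=np.atleast_2d(np.array(X,float))/1e3; c,s=np.cos(p[2]),np.sin(p[2])
    return np.c_[p[0]+c*X[:,0]-s*X[:,1],p[1]+s*X[:,0]+c*X[:,1],X[:,2]+(p[3] if len(p)>3 else 0)]
def rect(cx,cy,w,h,z): return [(cx-w/2,cy-h/2,z),(cx+w/2,cy-h/2,z),(cx+w/2,cy+h/2,z),(cx-w/2,cy+h/2,z),(cx-w/2,cy-h/2,z)]
def circ(cx,cy,r,z): return [(cx+r*np.cos(t),cy+r*np.sin(t),z) for t in np.linspace(0,2*np.pi,60)]
BAG=[rect(-56,25,62,40,18),circ(60,25,6,45),circ(60,25,11,10),rect(-32,-42,10,28,24),rect(32,-42,10,28,24),rect(0,0,220,145,8)]
OVEN=[circ(-50,24,40,18),rect(52,-45,76,48,15),rect(-60,-45,10,20,22),rect(0,0,220,145,8)]
def overlay(fn,items,box,f,out):
    im,K,P=load(fn); x0,y0,x1,y1=box
    g=cv2.resize(im[y0:y1,x0:x1],None,fx=f,fy=f,interpolation=cv2.INTER_CUBIC)
    for p,L in items:
        for l in L:
            q=(proj(K,P,W(p,l))-[x0-.5,y0-.5])*f-.5
            cv2.polylines(g,[np.round(q*8).astype(np.int32)],False,(0,0,255),1,cv2.LINE_AA,3)
    cv2.imwrite(f'pics/{out}.png',g)
E
python3 - <<'E'
from over import *
b=[0.512,0.306,-.1936,0]; o=[.4825,-.2971,.0786,0]
overlay('w4',[(b,BAG)],(150,30,330,280),2.4,'o4');overlay('w3',[(b,BAG)],(0,30,180,280),2.4,'o3')
overlay('w1',[(o,OVEN)],(215,40,395,290),2.4,'o1');overlay('w2',[(o,OVEN)],(330,40,510,290),2.4,'o2')
cv2.imwrite('pics/oB.png',np.hstack([cv2.imread('pics/o4.png')[:,:400],cv2.imread('pics/o3.png')[:,:400]]))
cv2.imwrite('pics/oO.png',np.hstack([cv2.imread('pics/o1.png')[:,:400],cv2.imread('pics/o2.png')[:,:400]]))
E
```

```text
(no output)
```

View pics/oB.png

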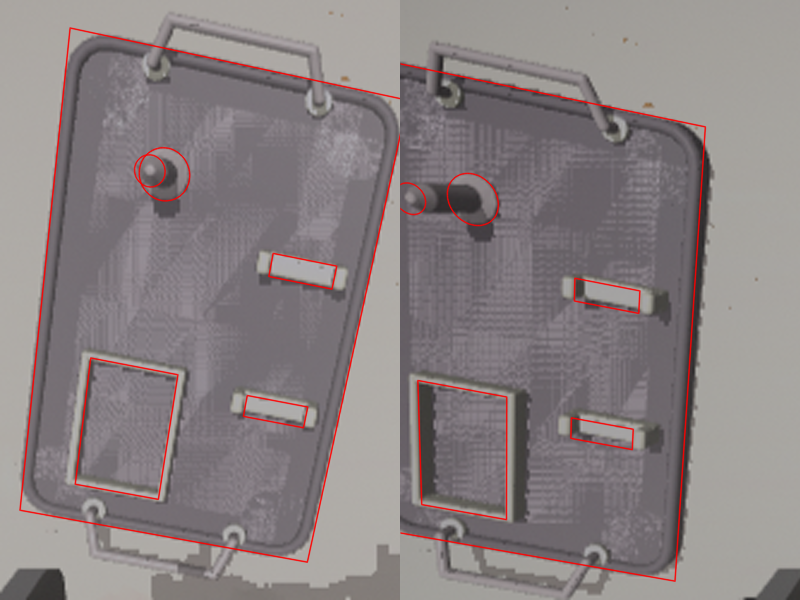

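View pics/oO.png

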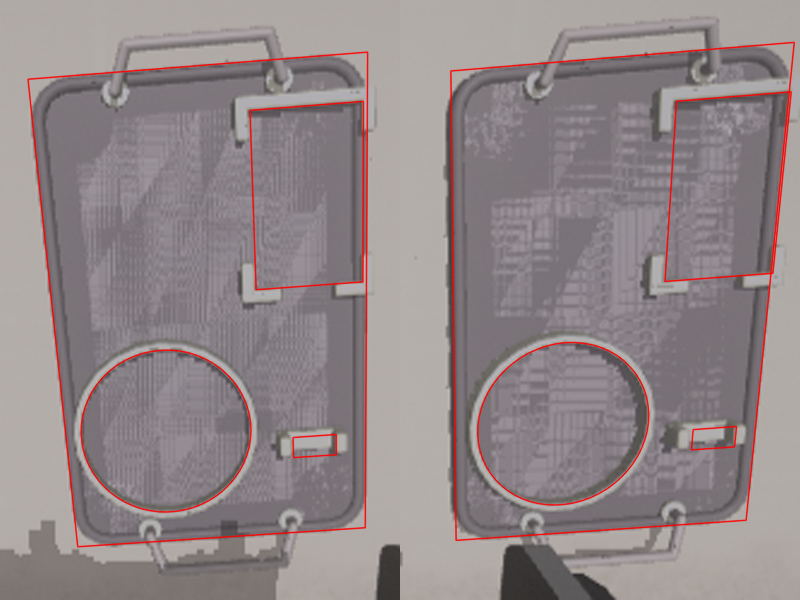

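The model overlays within a couple of millimetres. To separate hand-eye error from the poses, I'll take one view turned 90° over the bagging caddy.

Call:
jog_arm --pt "8.5 0 0 0 -0.18" --pt "8.5 0 0 0 -0.36" --pt "8.5 0 0 0 -0.54" --pt "8.5 0 0 0 -0.72" --pt "8.5 0 0 0 -0.9" --pt "8.5 0 0 0 -1.08" --pt "8.5 0 0 0 -1.26" --pt "8.5 0 0 0 -1.44"

```text
time_s: 4.18
eef_pos: [0.4907, 0.2564, 0.2423]
tool_rot: [0.706, -0.045, 0.046, -0.705]
wrist_force: [0.4, -0.4, 0.1]
opening: 0.99
```

Call:
jog_arm --pt "8.5 2 0 0 -0.13" --pt "8.5 2 0 0 -0.13" --pt "8.5 2 0 0 -0.13"

```text
time_s: 4.55
eef_pos: [0.5094, 0.2552, 0.2421]
tool_rot: [0.707, -0.002, 0.001, -0.707]
wrist_force: [0.2, -0.4, -0.8]
opening: 0.995
```

```bash
python3 -c "
from h import *
shot('wrist','w5')
s=observe(); print(s['time_s'],s['eef_pos'],s['joints'],yaw_x())"
```

```text
4.6 [0.50917542 0.25569104 0.24216523] [ 3.43395126e-01  2.68657412e-01  1.51562489e+00 -2.00165765e-04
  1.35831036e+00  3.47291670e-01] -0.0038544627293980206
```

View pics/w5.png

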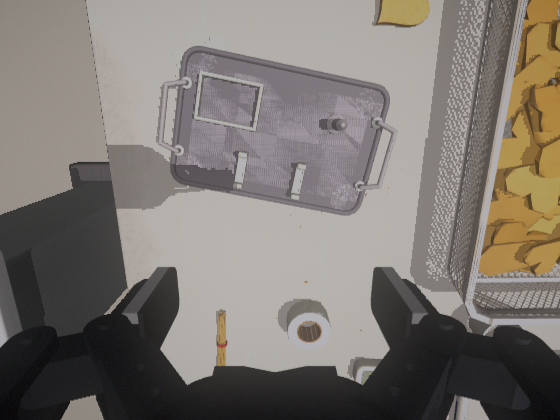

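Run:
```python
from over import *
b=[0.512,0.306,-.1936,0]
overlay('w5',[(b,BAG)],(150,30,410,230),3,'o5')
for n,uv in (('tipw4',(213,100)),):pass
v=[]
for fn,c,o in (('w4',(152,166),(150,30)),('w3',(14,173),(0,40))):
    _,K,P=load(fn); v.append((K,P,(o[0]+c[0]/2.4-.3,o[1]+c[1]/2.4-.3)))
print('spindle tip',tri(v))
```

```text
spindle tip (array([0.57681001, 0.31799884, 0.04399891]), [np.float64(0.5998962794034247), np.float64(0.5998962794032601)])
```

View pics/o5.png

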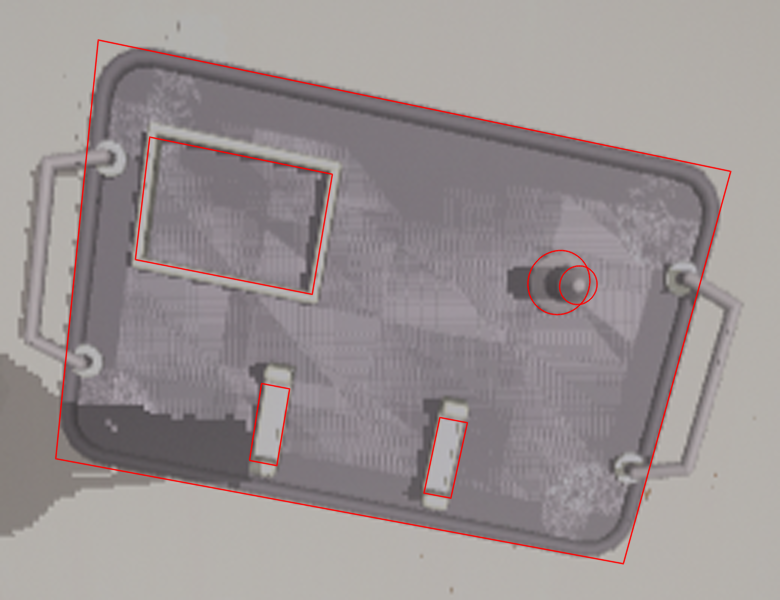

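The overlay at the rotated heading agrees, and the spindle tip triangulates to z=0.044 (0.045 expected). Next, the objects.

```bash
python3 -c "
from h import *
crop('w3',220,0,460,260,2.3,'d3'); crop('w2',20,0,280,240,2.5,'d2')"
```

```text
(no output)
```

View pics/d3.png

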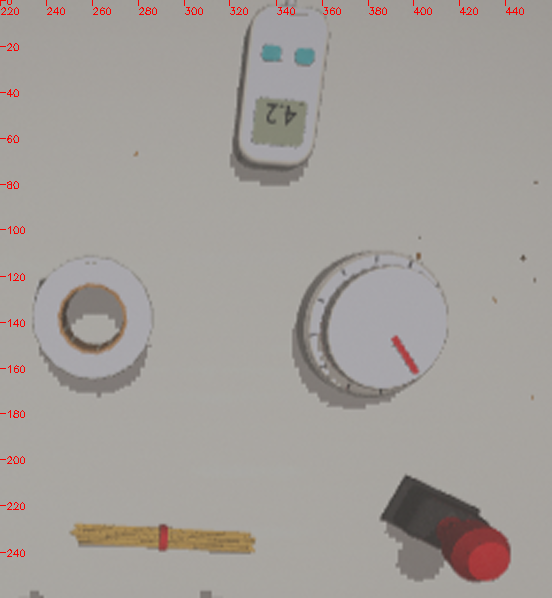

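View pics/d2.png

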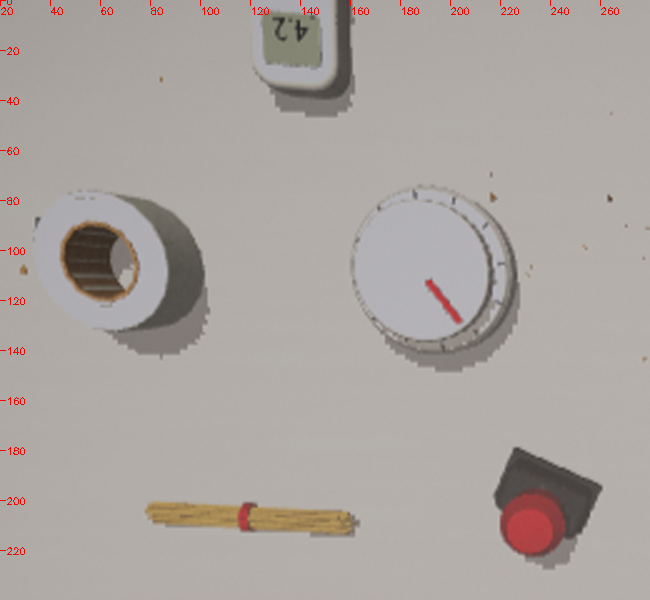

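```bash
python3 - <<'E'
from over import *
_,K3,P3=load('w3');_,K2,P2=load('w2')
f=dict(roll=((93,317),(100,260)),timer=((388,326),(421,270)),ptrA=((394,338),(428,281)),ptrB=((417,372),(461,322)),stamphandle=((489,561),(531,525)),band=((163,538),(247,516)),tieL=((73,532),(149,511)),tieR=((254,543),(352,523)),scrBL=((251,142),(263,63)),scrBR=((301,147),(321,67)))
for n,(a,b) in f.items():
    X,e=tri([(K3,P3,(220+a[0]/2.3-.3,a[1]/2.3-.3)),(K2,P2,(20+b[0]/2.5-.3,b[1]/2.5-.3))]); print(n,X.round(4),np.round(e,1))
u=lambda c:(220+c[0]/2.3-.3,c[1]/2.3-.3)
for n,c,z in (('headTL',(249,12),.012),('hTR',(328,20),.012),('hBL',(235,145),.012),('hBR',(312,160),.012)): print(n,onplane(K3,P3,u(c),z).round(4))
v=lambda c:(20+c[0]/2.5-.3,c[1]/2.5-.3)
for n,c in (('stTL',(516,450)),('stTR',(600,488)),('stL',(496,492))): print(n,onplane(K2,P2,v(c),.026).round(4))
Kt,Pt=cam('top')
for n,c,z in (('stemtip',(289,151),.008),('headtop',(288,186),.017),('headbot',(287,208),.017)): print(n,onplane(Kt,Pt,c,z).round(4))
E
python3 -c "
from h import *
crop('top0',265,140,345,215,7,'t0')"
```

```text
roll [0.5516 0.075  0.0301] [0.1 0.1]
timer [ 0.5481 -0.0538  0.0366] [0.3 0.3]
ptrA [ 0.5435 -0.0565  0.038 ] [0.2 0.2]
ptrB [ 0.5283 -0.0684  0.0372] [0.2 0.2]
stamphandle [ 0.452  -0.0971  0.0672] [1.1 1.1]
band [0.4401 0.0413 0.0084] [0.3 0.3]
tieL [0.442  0.0875 0.0058] [0.1 0.1]
tieR [ 0.4363 -0.0059  0.0058] [0.1 0.1]
scrBL [0.6246 0.0066 0.0176] [0.2 0.2]
scrBR [ 0.6231 -0.0154  0.0168] [0.2 0.2]
headTL [0.6758 0.0089 0.012 ]
hTR [ 0.6728 -0.0245  0.012 ]
hBL [0.6244 0.0126 0.012 ]
hBR [ 0.6183 -0.0216  0.012 ]
stTL [ 0.4747 -0.0865  0.026 ]
stTR [ 0.4581 -0.1222  0.026 ]
stL [ 0.4562 -0.077   0.026 ]
stemtip [ 0.7769 -0.0158  0.008 ]
headtop [ 0.6777 -0.0105  0.017 ]
headbot [ 0.6181 -0.0063  0.017 ]
```

View pics/t0.png

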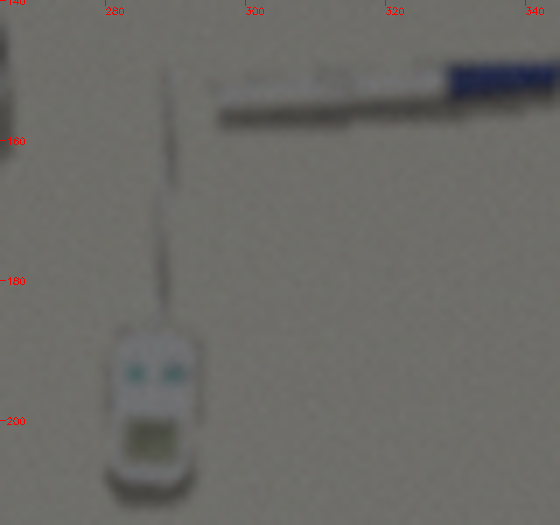

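Heights agree with the spec: roll 0.030, dial 0.037 and handle 0.067. Next I'll go over the label roll with the heading at −1.765.

Run:
```python
from over import *
move_to((.5516,.075,.12),-1.765)
_,K,P=load('w3'); u=lambda c:(220+c[0]/2.3-.3,c[1]/2.3-.3)
for c in ((406,476),(482,513),(382,517)): print(onplane(K,P,u(c),.026).round(4))
```

```text
shift cm [  4.32  12.22 -18.05] turn -1.38
[ 0.4777 -0.0729  0.026 ]
[ 0.4593 -0.1114  0.026 ]
[ 0.4572 -0.0634  0.026 ]
```

Call:
jog_arm --pt "8.3 0.5 1.5 -2.5 -0.17" --pt "8.3 1.1 3 -5 -0.34" --pt "8.3 1.7 5 -7.5 -0.51" --pt "8.3 2.3 7 -10 -0.68" --pt "8.3 2.9 9 -12.5 -0.86" --pt "8.3 3.4 10.5 -15 -1.03" --pt "8.3 4 12 -17 -1.21" --pt "8.3 4.3 12.2 -18 -1.38"

```text
time_s: 5.6
eef_pos: [0.5512, 0.0756, 0.1192]
tool_rot: [-0.544, -0.45, 0.452, 0.545]
wrist_force: [0.8, 0.6, 0.9]
opening: 0.975
```

Call:
jog_arm --pt "8.3 0 0 0 0"

```text
time_s: 5.72
eef_pos: [0.5519, 0.0762, 0.1201]
tool_rot: [-0.546, -0.449, 0.449, 0.547]
wrist_force: [0.1, -0.5, -0.2]
opening: 0.971
```

Run:
```python
from over import *
shot('wrist','w6')
s=observe(); print(s['eef_pos'],yaw_x(),s['time_s'])
move_to((.5516,.075,.015),1.377)
```

```text
[0.55203377 0.07668718 0.12039538] 1.3748254916572964 5.775
shift cm [-1.700e-01  1.054e+01  1.000e-02] turn -0.002
```

View pics/w6.png

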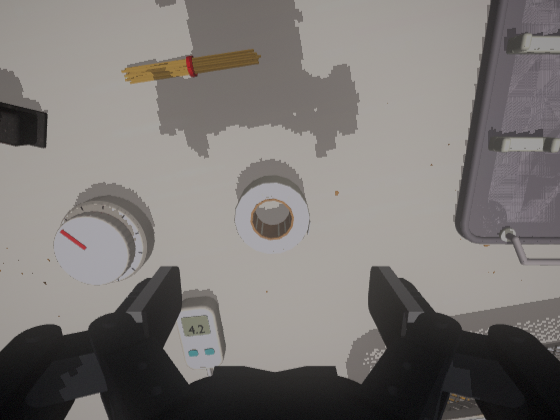

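The roll sits between the jaws at (272,217). A quick cross-check from this opposite heading, then I'll descend.

Run:
```python
from over import *
_,K,P=load('w6'); print(onplane(K,P,(272,217),.03), onplane(K,P,(192,66),.012))
```

```text
[0.54927588 0.07581515 0.03      ] [0.44030503 0.04280435 0.012     ]
```

Call:
jog_arm --pt "8.3 0 4 0 0" --pt "8.3 -0.1 8 0 0" --pt "8.3 -0.1 10.5 0 0" --pt "4.5 -0.1 10.5 0 0" --pt "4.5 -0.1 10.5 0 0" --pt "4.5 -0.1 10.5 0 0" --pt "4.5 -0.1 10.5 0 0" --pt "4.5 -0.1 10.5 0 0"

```text
time_s: 6.78
eef_pos: [0.5532, 0.0759, 0.0165]
tool_rot: [0.546, 0.45, -0.449, -0.545]
wrist_force: [-0.7, 0.9, 5.8]
opening: 0.614
```

Call:
jog_arm --pt "4.5 0 -3 0 0" --pt "4.5 0 -7 0 0" --pt "4.5 0 -11 0 0" --pt "4.5 0 -11 0 0"

```text
time_s: 7.28
eef_pos: [0.5546, 0.0758, 0.1286]
tool_rot: [0.547, 0.452, -0.448, -0.544]
wrist_force: [-0.1, 0.2, -0.4]
opening: 0.619
```

Run:
```python
from over import *
shot('wrist','w7')
s=observe(); print(s['eef_pos'],yaw_x(),s['wrist_force'],s['opening'])
b=[0.512,0.306,-.1936,0]; sp=W(b,(60,25,45)); print(sp)
move_to((sp[0,0],sp[0,1],.12),1.377)
```

```text
[0.5528817  0.07574889 0.12657867] 1.378814129741198 [ 0.13798697  0.64425095 -0.82524015] 0.6121415366639509
[[0.5756889  0.31898938 0.045     ]]
shift cm [24.31  0.66  2.4 ] turn 0.002
```

View pics/w7.png

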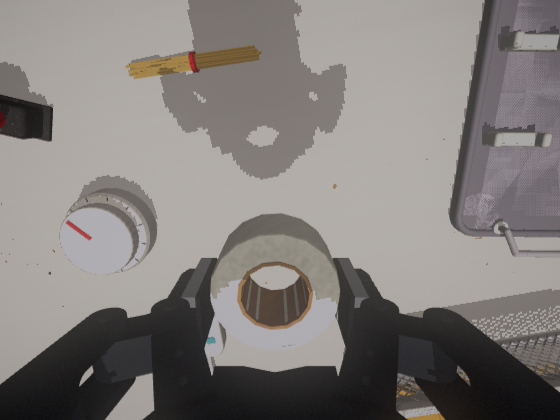

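Run:
```python
from over import *
_,K,P=load('w7'); 
for z in (.135,.14): print(onplane(K,P,(275,295),z),(T_tool()[:3,:3].T@(onplane(K,P,(275,295),z)-P[:3,3])), )
T=T_tool(); print(T[:3,:3].T@(onplane(K,P,(275,295),.14)-T[:3,3]))
```

```text
[0.55722403 0.07629397 0.135     ] [ 0.00047405  0.12485864 -0.07426628]
[0.55427972 0.07684428 0.14      ] [ 0.00045503  0.11984929 -0.0712867 ]
[ 0.00134889 -0.01341694 -0.00120527]
```

Call:
jog_arm --pt "4.5 5 0 0.5 0" --pt "4.5 11 0 1 0" --pt "4.5 17 0 1.6 0" --pt "4.5 22 0 2.2 0" --pt "4.5 24.3 0 2.4 0" --pt "4.5 24.3 0 2.4 0" --pt "4.5 24.3 0 2.4 0"

```text
time_s: 8.2
eef_pos: [0.5744, 0.3171, 0.1244]
tool_rot: [0.546, 0.449, -0.451, -0.546]
wrist_force: [0.5, -0.7, -0.6]
opening: 0.616
```

Run:
```python
from over import *
im,K,P=shot('wrist','w8')
s=observe(); print(s['eef_pos'],yaw_x(),s['wrist_force'],s['opening'])
b=[0.512,0.306,-.1936,0]; sp=W(b,(60,25,45))
move_to((sp[0,0],sp[0,1],.0255),1.377)
print(proj(K,P,sp))
overlay('w8',[(b,BAG)],(100,0,500,420),1.4,'o8')
```

```text
[0.57460786 0.31694876 0.12472979] 1.3776249977077832 [ 0.06712403 -0.39618647 -1.04651061] 0.6130873314663626
shift cm [ 0.24  9.92 -0.08] turn 0.001
[[276.56208113 226.61319182]]
```

View pics/o8.png

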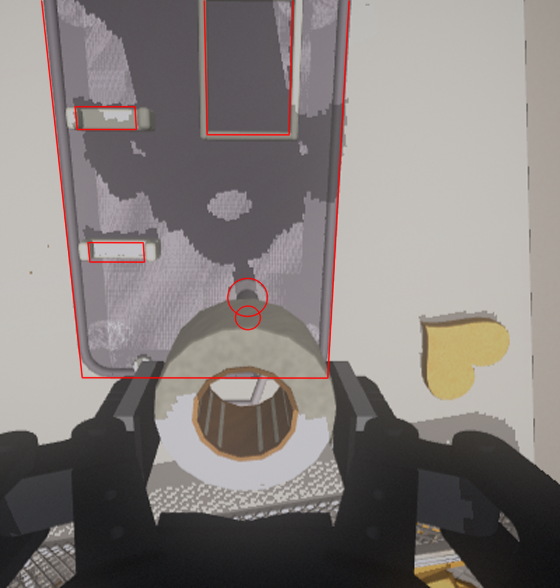

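Call:
jog_arm --pt "4.5 0.2 2 0 0" --pt "4.5 0.2 4.5 0 0" --pt "4.5 0.2 7 0 0" --pt "4.5 0.2 8.5 0 0" --pt "4.5 0.2 9.8 0 0" --pt "4.5 0.2 9.8 0 0"

```text
time_s: 9.0
eef_pos: [0.5749, 0.3202, 0.0265]
tool_rot: [-0.546, -0.449, 0.45, 0.546]
wrist_force: [-0.1, -0.4, -0.0]
opening: 0.613
```

Call:
jog_arm --pt "4.5 0 0.15 0 0" --pt "4.5 0 0.15 0 0" --pt "6.5 0 0.15 0 0" --pt "7.2 0 0.15 0 0" --pt "7.2 0 0.15 0 0" --pt "7.2 0 -3 0 0" --pt "7.2 0 -8 0 0" --pt "7.2 0 -12 0 0"

```text
time_s: 10.0
eef_pos: [0.5756, 0.321, 0.1491]
tool_rot: [0.546, 0.45, -0.449, -0.545]
wrist_force: [0.3, 0.6, -0.5]
opening: 0.842
```

Run:
```python
from over import *
im,K,P=shot('wrist','w9')
s=observe(); print(s['time_s'],s['eef_pos'],yaw_x(),s['wrist_force'],s['opening'],s['joints'])
move_to((.452,-.097,.14),1.13)
```

```text
10.05 [0.57841063 0.32228162 0.1552082 ] 1.3791447387282743 [1.63397171 0.87747744 2.97451967] 0.8389500440690107 [ 4.03380067e-01  4.53608665e-01  1.44861006e+00 -8.41681707e-05
  1.22800326e+00 -9.75706991e-01]
shift cm [-43.58   1.2    4.43] turn 0.249
```

View pics/w9.png

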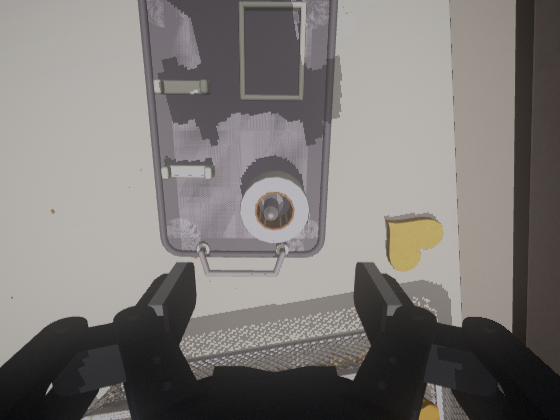

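The roll is down over the spindle at (274,210). Stamp next.

Call:
jog_arm --pt "6 -4 0 0.4 0.03" --pt "6 -10 0 1 0.06" --pt "6 -16 0 1.6 0.09" --pt "6 -22 0 2.2 0.12" --pt "6 -28 0 2.8 0.15" --pt "6 -34 0 3.4 0.18" --pt "6 -40 0 4 0.22" --pt "6 -43.6 0 4.4 0.249"

```text
time_s: 11.05
eef_pos: [0.448, -0.101, 0.1474]
tool_rot: [0.598, 0.378, -0.378, -0.597]
wrist_force: [-0.1, -0.1, -0.9]
opening: 0.701
```

Call:
jog_arm --pt "6 0 0 0 0" --pt "6 0 0 0 0"

```text
time_s: 11.3
eef_pos: [0.4491, -0.0984, 0.1473]
tool_rot: [-0.597, -0.379, 0.378, 0.597]
wrist_force: [-0.1, 0.6, -0.1]
opening: 0.701
```

Run:
```python
from over import *
im,K,P=shot('wrist','w10')
s=observe(); print(s['time_s'],s['eef_pos'],yaw_x(),s['opening'])
```

```text
11.35 [ 0.44916204 -0.09803298  0.14726489] 1.1306073116905782 0.7018911623037292
```

View pics/w10.png

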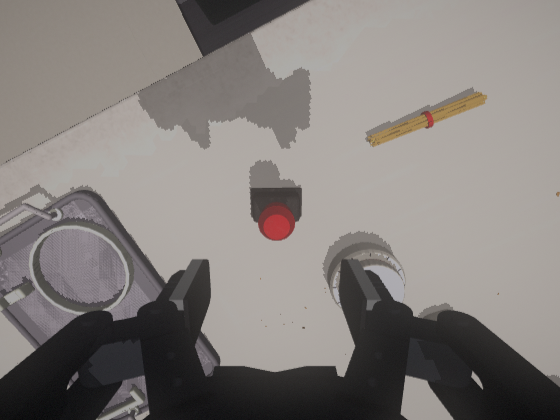

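Run:
```python
from over import *
_,K,P=load('w10'); X=onplane(K,P,(277,222),.07); print(X)
_,K3,P3=load('w3');_,K2,P2=load('w2')
print(tri([(K,P,(277,222)),(K3,P3,(220+489/2.3-.3,561/2.3-.3)),(K2,P2,(20+531/2.5-.3,525/2.5-.3))]))
c=[onplane(K,P,u,.026) for u in ((251,188),(301,188))]; print(c, np.arctan2(*(c[0]-c[1])[1::-1]))
move_to((X[0],X[1],.044),1.13)
```

```text
[ 0.44734194 -0.09456521  0.07      ]
(array([ 0.45039894, -0.09682295,  0.06385507]), [np.float64(1.8241592394972945), np.float64(1.8008768277714569), np.float64(1.6472700195241108)])
[array([ 0.42646845, -0.10680887,  0.026     ]), array([ 0.44320113, -0.07140723,  0.026     ])] -2.0123277365583983
shift cm [ 0.23 10.33  0.31] turn 0.001
```

Call:
jog_arm --pt "6 0.1 3 0.1 0" --pt "6 0.2 6.5 0.1 0" --pt "6 0.2 9 0.1 0" --pt "6 0.2 10.2 0.1 0" --pt "2 0.2 10.2 0.1 0" --pt "2 0.2 10.2 0.1 0" --pt "2 0.2 10.2 0.1 0" --pt "2 0.2 10.2 0.1 0"

```text
time_s: 12.35
eef_pos: [0.4496, -0.0967, 0.0461]
tool_rot: [0.598, 0.379, -0.378, -0.597]
wrist_force: [-0.5, 0.3, 2.6]
opening: 0.291
```

Call:
jog_arm --pt "2 0 0 0 0" --pt "2 0 0 0 0"

```text
time_s: 12.6
eef_pos: [0.4496, -0.0967, 0.046]
tool_rot: [0.598, 0.379, -0.378, -0.597]
wrist_force: [-0.9, 0.4, 5.6]
opening: 0.285
```

Call:
jog_arm --pt "2 0 -2 0 0" --pt "2 0 -6 0 0" --pt "2 0 -11 0 0" --pt "2 0 -11 0 0"

```text
time_s: 13.1
eef_pos: [0.4514, -0.0976, 0.1587]
tool_rot: [0.6, 0.38, -0.377, -0.595]
wrist_force: [0.7, 0.0, -0.8]
opening: 0.287
```

Run:
```python
from over import *
im,K,P=shot('wrist','w11')
s=observe(); print(s['time_s'],s['eef_pos'],yaw_x(),s['opening'],s['wrist_force'])
b=[0.512,0.306,-.1936,0]; X=W(b,(-56,25,0))[0];print(X)
d,t=move_to((X[0],X[1],.155),-.1936)
```

```text
13.15 [ 0.44977817 -0.09694533  0.15667534] 1.1299470655943262 0.28994606240210324 [-0.08016761  1.28369278 -0.37606699]
[0.46185602 0.34130695 0.        ]
shift cm [40.15  0.1  17.61] turn 1.324
```

View pics/w11.png

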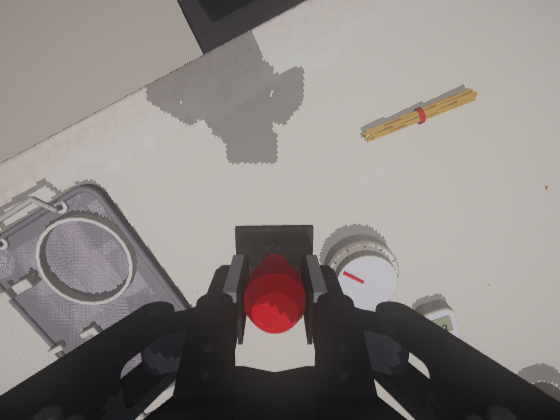

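Call:
jog_arm --pt "2 4 0 1.5 0.16" --pt "2 9.5 0 4 0.33" --pt "2 15 0 6.5 0.5" --pt "2 20.5 0 9 0.66" --pt "2 26 0 11.5 0.83" --pt "2 31.5 0 14 1" --pt "2 36.5 0 16 1.16" --pt "2 40.1 0 17.6 1.324"

```text
time_s: 14.15
eef_pos: [0.4597, 0.3338, 0.1532]
tool_rot: [0.705, -0.066, 0.065, -0.703]
wrist_force: [1.3, -0.6, 0.0]
opening: 0.285
```

Call:
jog_arm --pt "2 0 0 0 0" --pt "2 0 0 0 0"

```text
time_s: 14.4
eef_pos: [0.4596, 0.3319, 0.1534]
tool_rot: [0.705, -0.064, 0.062, -0.703]
wrist_force: [-0.2, -1.1, -1.0]
opening: 0.286
```

Run:
```python
from over import *
im,K,P=shot('wrist','w12')
s=observe(); print(s['time_s'],s['eef_pos'],yaw_x(),s['opening'],s['joints'])
b=[0.512,0.306,-.1936,0]; X=W(b,(-56,25,0))[0]
d,t=move_to((X[0],X[1],.055),-.1936)
overlay('w12',[(b,BAG)],(60,0,500,420),1.4,'o12')
```

```text
14.45 [0.45986818 0.33136975 0.15378877] -0.1792994013845459 0.28503152410749094 [ 5.02082385e-01  3.28557091e-01  1.65855309e+00 -7.39884997e-04
  1.15819478e+00  6.81676216e-01]
shift cm [0.04 9.88 1.04] turn 0.014
```

View pics/o12.png

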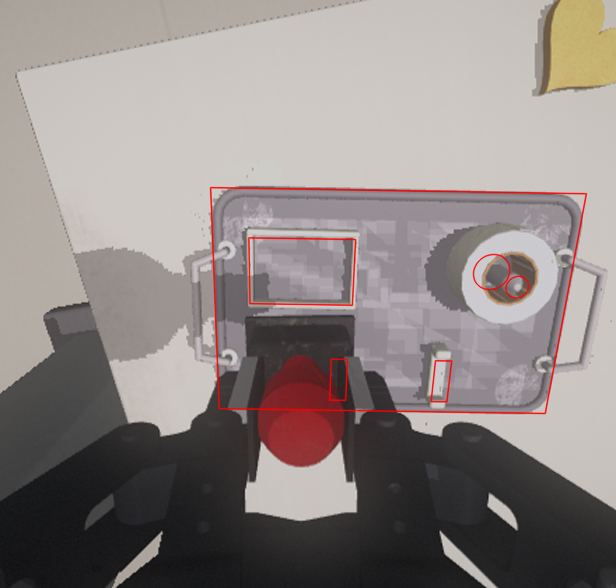

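Call:
jog_arm --pt "2 0 0 1.0 0.014" --pt "2 0 2 1.0 0.014" --pt "2 0 5 1.0 0.014" --pt "2 0 7 1.0 0.014" --pt "2 0 7 1.0 0.014"

```text
time_s: 15.08
eef_pos: [0.4619, 0.3414, 0.0839]
tool_rot: [0.704, -0.07, 0.068, -0.703]
wrist_force: [-0.8, 0.3, -0.5]
opening: 0.283
```

Run:
```python
from over import *
im,K,P=shot('wrist','w13')
s=observe(); print(s['time_s'],s['eef_pos'],yaw_x(),s['opening'])
b=[0.512,0.306,-.1936,0]; X=W(b,(-56,25,0))[0]
d,t=move_to((X[0],X[1],.055),-.1936)
overlay('w13',[(b,BAG)],(60,0,500,420),1.4,'o13')
```

```text
15.125 [0.46278881 0.34195525 0.08510841] -0.19514676353003513 0.28851920743840026
shift cm [-0.08  3.01 -0.08] turn -0.002
```

View pics/o13.png

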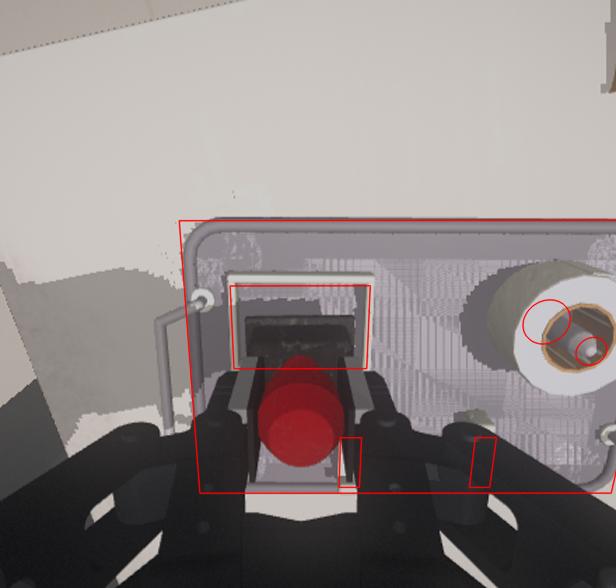

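Run:
```python
from over import *
p=camera_params('wrist'); H=np.array(p['hand_eye']); K,_=cam('wrist')
for z in (.009,.013,.017): print(z,proj(K,H,np.array([0,.020,z])))
```

```text
0.009 [[273.528421   249.00677117]]
0.013 [[273.52202399 241.4562515 ]]
0.017 [[273.5155379  233.80057424]]
```

Run:
```python
from over import *
p=camera_params('wrist'); H=np.array(p['hand_eye']); K,_=cam('wrist')
print(proj(K,H,np.array([[0,.046,.013],[0,.041,.013],[0,.02,.013],[0,-.024,0],[0,-.024,.01],[0,-.024,-.01]])))
```

```text
[[273.61889396 224.73143197]
 [273.60232618 227.59189699]
 [273.52202399 241.4562515 ]
 [273.30117384 316.76466013]
 [273.27441716 292.98492498]
 [273.32674306 339.48904489]]
```

The block's bottom edge at row 226 and its handle at row 314 match an upright, centred grasp. Lowering it into the fence.

Call:
jog_arm --pt "2 -0.1 1.5 -0.1 0" --pt "2 -0.1 2.9 -0.1 0" --pt "2 -0.1 3.1 -0.1 0" --pt "2 -0.1 3.1 -0.1 0" --pt "4 -0.1 3.1 -0.1 0" --pt "6 -0.1 3.1 -0.1 0" --pt "6 -0.1 3.1 -0.1 0" --pt "6 -0.1 1 -0.1 0"

```text
time_s: 16.12
eef_pos: [0.4603, 0.341, 0.074]
tool_rot: [0.705, -0.07, 0.067, -0.703]
wrist_force: [0.3, 0.8, 0.1]
opening: 0.705
```

Call:
jog_arm --pt "6 0 -4 0 0" --pt "6 0 -10 0 0" --pt "6 0 -10 0 0"

```text
time_s: 16.5
eef_pos: [0.4645, 0.3435, 0.1806]
tool_rot: [-0.701, 0.065, -0.072, 0.706]
wrist_force: [0.2, 0.2, 0.9]
opening: 0.701
```

Run:
```python
from over import *
im,K,P=shot('wrist','w14')
s=observe(); print(s['time_s'],s['eef_pos'],yaw_x(),s['opening'])
move_to((.44,.042,.14),-.061)
```

```text
16.55 [0.46278447 0.3425371  0.17777011] -0.19374555588521197 0.7015476799816583
shift cm [  3.53   3.68 -29.94] turn -0.133
```

View pics/w14.png

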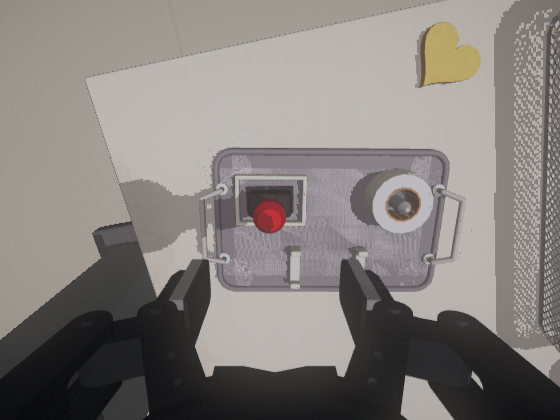

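The stamp stands inside the fence at (270,208). Ties next.

Call:
jog_arm --pt "6 0.5 0.5 -4 -0.02" --pt "6 1 1 -9.5 -0.04" --pt "6 1.7 1.7 -15 -0.06" --pt "6 2.4 2.4 -20.5 -0.09" --pt "6 3 3 -26 -0.11" --pt "6 3.5 3.6 -30 -0.133" --pt "6 3.5 3.6 -30 -0.133" --pt "6 3.5 3.6 -30 -0.133"

```text
time_s: 17.55
eef_pos: [0.4374, 0.041, 0.1385]
tool_rot: [-0.707, 0.022, -0.021, 0.707]
wrist_force: [0.3, 0.5, -0.1]
opening: 0.702
```

Run:
```python
from over import *
im,K,P=shot('wrist','w15')
s=observe(); print(s['time_s'],s['eef_pos'],yaw_x(),s['opening'])
```

```text
17.6 [0.43774058 0.04139479 0.13876747] -0.0605151546234177 0.6993404097698288
```

View pics/w15.png

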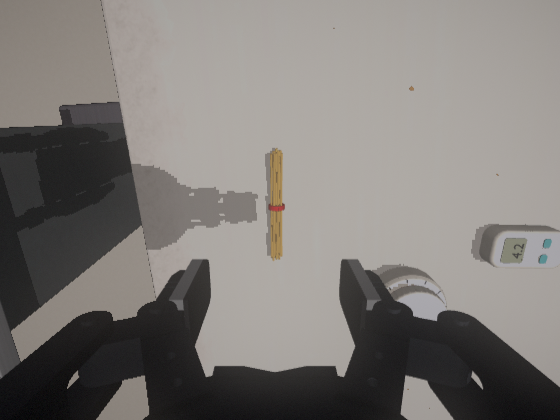

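Run:
```python
from over import *
_,K,P=load('w15'); X=onplane(K,P,(277,207),.013); print(X)
a=onplane(K,P,(277,150),.012);b=onplane(K,P,(276.5,260),.012); print(a,b,np.arctan2(*(a-b)[1::-1]),(a+b)/2)
move_to((X[0],X[1],.016),-.061)
```

```text
[0.43996602 0.04245891 0.013     ]
[0.44267635 0.08780936 0.012     ] [ 0.43674427 -0.00452138  0.012     ] 1.5066363592301497 [0.43971031 0.04164399 0.012     ]
shift cm [ 0.23 12.28  0.11] turn 0.0
```

Call:
jog_arm --pt "5 0.1 4 0.1 0" --pt "4.5 0.2 8.5 0.1 0" --pt "4 0.2 11.5 0.1 0" --pt "4 0.2 12.3 0.1 0" --pt "0.5 0.2 12.3 0.1 0" --pt "0.5 0.2 12.3 0.1 0" --pt "0.5 0.2 12.3 0.1 0" --pt "0.5 0.2 12.3 0.1 0"

```text
time_s: 18.6
eef_pos: [0.4411, 0.0415, 0.0173]
tool_rot: [-0.707, 0.021, -0.022, 0.707]
wrist_force: [0.5, 1.3, 6.1]
opening: 0.109
```

Call:
jog_arm --pt "0.5 0 0 0 0" --pt "0.5 0 0 0 0"

```text
time_s: 18.85
eef_pos: [0.441, 0.0415, 0.0173]
tool_rot: [-0.707, 0.021, -0.022, 0.707]
wrist_force: [-0.9, 0.2, 6.4]
opening: 0.112
```

Call:
jog_arm --pt "0.5 0 -2 0 0" --pt "0.5 0 -6 0 0" --pt "0.5 0 -12 0 0" --pt "0.5 0 -12 0 0"

```text
time_s: 19.35
eef_pos: [0.4435, 0.0412, 0.1407]
tool_rot: [0.707, -0.018, 0.025, -0.707]
wrist_force: [0.8, 0.5, -0.3]
opening: 0.113
```

Run:
```python
from over import *
im,K,P=shot('wrist','w16')
s=observe(); print(s['time_s'],s['eef_pos'],yaw_x(),s['opening'],s['wrist_force'])
b=[0.512,0.306,-.1936,0]; X=W(b,(0,-42,0))[0];print(X)
d,t=move_to((X[0],X[1],.137),1.377)
```

```text
19.4 [0.44146579 0.04129772 0.13836798] -0.06096245437871323 0.11388202958134248 [-0.35237177 -0.45885696 -0.40788476]
[0.5039195  0.26478464 0.        ]
shift cm [ 4.87  0.16 22.69] turn -1.438
```

View pics/w16.png

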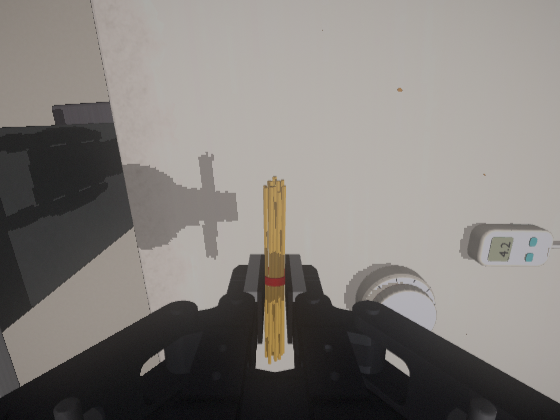

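Held centrally. Carrying it to the ribs at the same height.

Call:
jog_arm --pt "0.5 0.6 0 3 -0.18" --pt "0.5 1.2 0 6 -0.36" --pt "0.5 1.8 0 9 -0.54" --pt "0.5 2.4 0 12 -0.72" --pt "0.5 3 0 15 -0.9" --pt "0.5 3.6 0 18 -1.08" --pt "0.5 4.3 0 20.5 -1.26" --pt "0.5 4.9 0 22.7 -1.438"

```text
time_s: 20.4
eef_pos: [0.5017, 0.2655, 0.1341]
tool_rot: [-0.544, -0.45, 0.452, 0.545]
wrist_force: [-0.3, -0.5, -0.3]
opening: 0.113
```

Call:
jog_arm --pt "0.5 0 0 0 0" --pt "0.5 0 0 0 0"

```text
time_s: 20.65
eef_pos: [0.5016, 0.2641, 0.1349]
tool_rot: [-0.546, -0.448, 0.45, 0.547]
wrist_force: [0.3, 0.6, 0.0]
opening: 0.11
```

Run:
```python
from over import *
im,K,P=shot('wrist','w17')
s=observe(); print(s['time_s'],s['eef_pos'],yaw_x(),s['opening'])
b=[0.512,0.306,-.1936,0]; X=W(b,(0,-42,0))[0]
d,t=move_to((X[0],X[1],.0345),1.377)
overlay('w17',[(b,BAG)],(60,0,500,420),1.4,'o17')
```

```text
20.7 [0.50175404 0.26402594 0.13524301] 1.3752940278793675 0.10962678463931604
shift cm [ 0.14 10.07 -0.22] turn -0.002
```

View pics/o17.png

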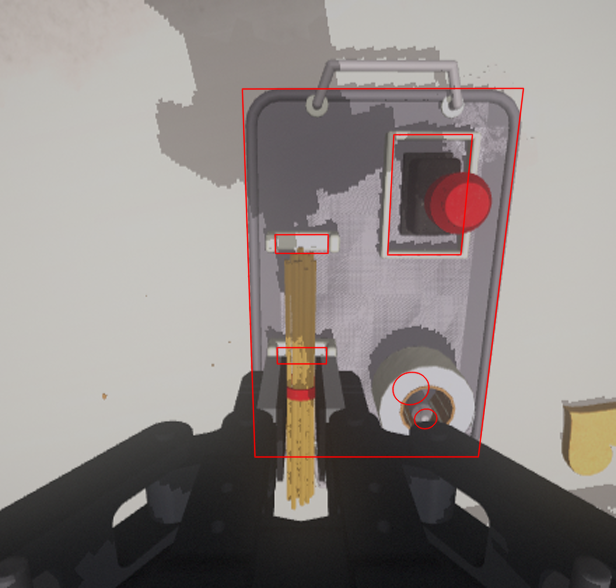

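Call:
jog_arm --pt "0.5 0.1 3 -0.2 0" --pt "0.5 0.1 6 -0.2 0" --pt "0.5 0.1 8.5 -0.2 0" --pt "0.5 0.1 9.8 -0.2 0" --pt "0.5 0.1 10.1 -0.2 0" --pt "0.5 0.1 10.1 -0.2 0"

```text
time_s: 21.45
eef_pos: [0.5055, 0.2656, 0.0359]
tool_rot: [0.546, 0.45, -0.449, -0.546]
wrist_force: [-0.7, -0.2, 0.2]
opening: 0.114
```

Call:
jog_arm --pt "0.5 0 0.2 0 0" --pt "0.5 0 0.2 0 0" --pt "2.5 0 0.2 0 0" --pt "3 0 0.2 0 0" --pt "3 0 0.2 0 0" --pt "3 0 -2 0 0" --pt "3 0 -6 0 0" --pt "3 0 -11 0 0"

```text
time_s: 22.45
eef_pos: [0.5042, 0.2654, 0.1455]
tool_rot: [-0.546, -0.448, 0.45, 0.546]
wrist_force: [0.0, 0.4, -0.2]
opening: 0.351
```

Call:
jog_arm --pt "4 0 0 0 0" --pt "5 0 0 0 0"

```text
time_s: 22.7
eef_pos: [0.5044, 0.2655, 0.1449]
tool_rot: [-0.546, -0.449, 0.45, 0.546]
wrist_force: [-1.3, 0.8, -0.4]
opening: 0.586
```

Run:
```python
from over import *
im,K,P=shot('wrist','w18')
s=observe(); print(s['time_s'],s['eef_pos'],yaw_x(),s['opening'],s['joints'])
move_to((.548,-.054,.14),1.5)
```

```text
22.75 [0.50394432 0.26529736 0.14413171] 1.3772537311696005 0.5848143851403227 [ 3.62477382e-01  3.40169871e-01  1.66718571e+00 -1.11672103e-04
  1.13676613e+00 -1.01472777e+00]
shift cm [-30.49   0.43 -10.47] turn -0.123
```

View pics/w18.png

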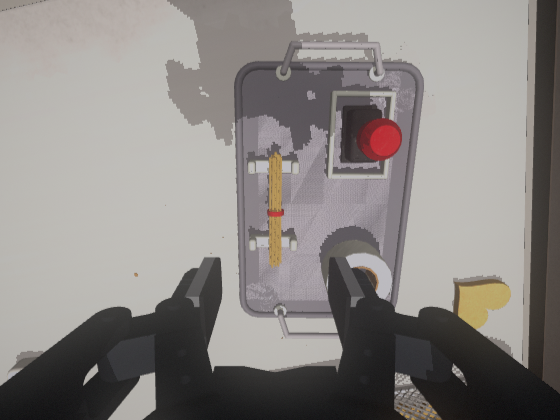

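Ties lie in both notches (276,165) and (275,240). Timer next.

Call:
jog_arm --pt "8 -4 0 -1.4 -0.02" --pt "8 -9 0 -3.1 -0.04" --pt "8 -14 0 -4.8 -0.06" --pt "8 -19.5 0 -6.7 -0.08" --pt "8 -25 0 -8.6 -0.1" --pt "8 -30.5 0 -10.5 -0.123" --pt "8 -30.5 0 -10.5 -0.123" --pt "8 -30.5 0 -10.5 -0.123"

```text
time_s: 23.75
eef_pos: [0.5482, -0.0534, 0.1438]
tool_rot: [-0.516, -0.481, 0.482, 0.519]
wrist_force: [-1.0, 0.1, -0.1]
opening: 0.935
```

Run:
```python
from over import *
im,K,P=shot('wrist','w19')
s=observe(); print(s['time_s'],s['eef_pos'],yaw_x(),s['opening'])
```

```text
23.8 [ 0.54830111 -0.05276759  0.14413772] 1.5003472526379222 0.9367629682850794
```

View pics/w19.png

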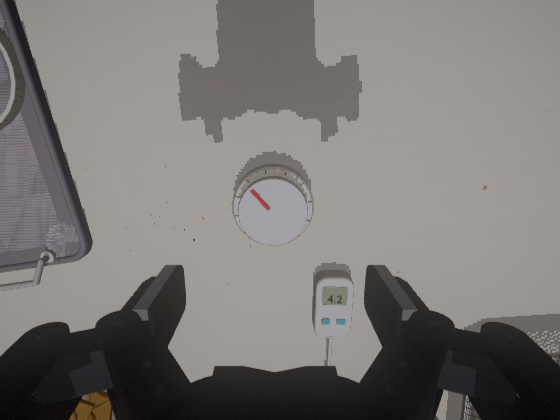

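Run:
```python
from over import *
_,K,P=load('w19'); X=onplane(K,P,(273,211),.038); print(X)
move_to((.5475,-.0535,.0325),1.5)
for uv in ((317,276),(353,276),(350,335),(317,335)): print(onplane(K,P,uv,.012))
```

```text
[ 0.54561937 -0.05331394  0.038     ]
shift cm [-0.09 11.16  0.04] turn 0.0
[ 0.6154153  -0.01950463  0.012     ]
[0.61773393 0.01223007 0.012     ]
[0.67854522 0.0091067  0.012     ]
[ 0.6762786  -0.02168096  0.012     ]
```

Call:
jog_arm --pt "8.3 -0.1 4 0.1 0" --pt "8.3 -0.1 8 0.1 0" --pt "8.3 -0.1 10.5 0.1 0" --pt "8.3 -0.1 11.1 0.1 0" --pt "4.5 -0.1 11.1 0.1 0" --pt "4.5 -0.1 11.1 0.1 0" --pt "4.5 -0.1 11.1 0.1 0" --pt "4.5 -0.1 11.1 0.1 0"

```text
time_s: 24.8
eef_pos: [0.5494, -0.0546, 0.0361]
tool_rot: [0.518, 0.483, -0.481, -0.517]
wrist_force: [0.4, 1.4, 6.7]
opening: 0.599
```

Call:
jog_arm --pt "4.5 0 0 0 0" --pt "4.5 0 0 0 0"

```text
time_s: 25.05
eef_pos: [0.5494, -0.0546, 0.0361]
tool_rot: [0.518, 0.483, -0.481, -0.517]
wrist_force: [-1.0, 1.6, 6.8]
opening: 0.603
```

Call:
jog_arm --pt "4.5 0 -2 0 0" --pt "4.5 0 -6 0 0" --pt "4.5 0 -11 0 0" --pt "4.5 0 -11 0 0"

```text
time_s: 25.55
eef_pos: [0.5513, -0.0555, 0.1488]
tool_rot: [0.52, 0.484, -0.48, -0.514]
wrist_force: [-0.1, -0.1, -2.8]
opening: 0.599
```

Run:
```python
from over import *
im,K,P=shot('wrist','w20')
s=observe(); print(s['time_s'],s['eef_pos'],yaw_x(),s['opening'],s['wrist_force'])
o=[.4825,-.2971,.0786,0]; X=W(o,(-50,24,0))[0];print(X)
d,t=move_to((X[0],X[1],.146),1.5)
```

```text
25.6 [ 0.54938695 -0.05506558  0.14638645] 1.5000612131583881 0.5995659894905895 [ 0.13496127  1.12372535 -1.76944699]
[ 0.43076991 -0.27710005  0.        ]
shift cm [-2.299e+01  1.000e-02  1.026e+01] turn 0.0
```

View pics/w20.png

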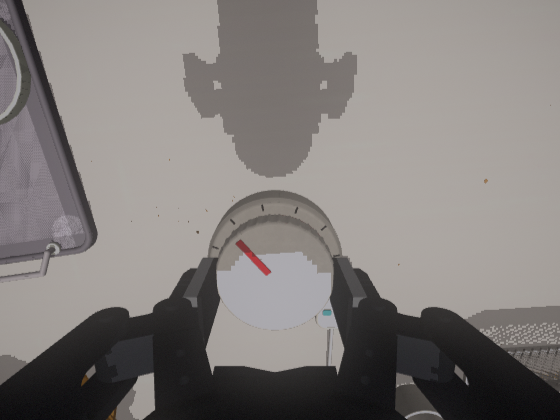

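Call:
jog_arm --pt "4.5 -3 0 1.5 0" --pt "4.5 -8 0 3.6 0" --pt "4.5 -13 0 5.8 0" --pt "4.5 -18 0 8 0" --pt "4.5 -22 0 9.8 0" --pt "4.5 -23 0 10.3 0" --pt "4.5 -23 0 10.3 0" --pt "4.5 -23 0 10.3 0"

```text
time_s: 26.6
eef_pos: [0.4294, -0.2756, 0.1437]
tool_rot: [-0.517, -0.482, 0.482, 0.518]
wrist_force: [-0.6, -0.4, -1.5]
opening: 0.601
```

Run:
```python
from over import *
im,K,P=shot('wrist','w21')
s=observe(); print(s['time_s'],s['eef_pos'],yaw_x(),s['opening'],s['joints'])
o=[.4825,-.2971,.0786,0]; X=W(o,(-50,24,0))[0]
d,t=move_to((X[0],X[1],.0455),1.5)
D=onplane(K,P,(274,272),s['eef_pos'][2]+.002); print('dial at',D)
overlay('w21',[(o,OVEN)],(60,0,500,420),1.4,'o21')
```

```text
26.65 [ 0.42962634 -0.27553203  0.14394509] 1.501612227335394 0.5996912114181074 [-7.07012892e-01  2.57739218e-01  1.79371006e+00  5.80140859e-04
  1.09111684e+00 -2.20889334e+00]
shift cm [-0.16  9.84 -0.13] turn 0.002
dial at [ 0.42340484 -0.27460576  0.14594509]
```

View pics/o21.png

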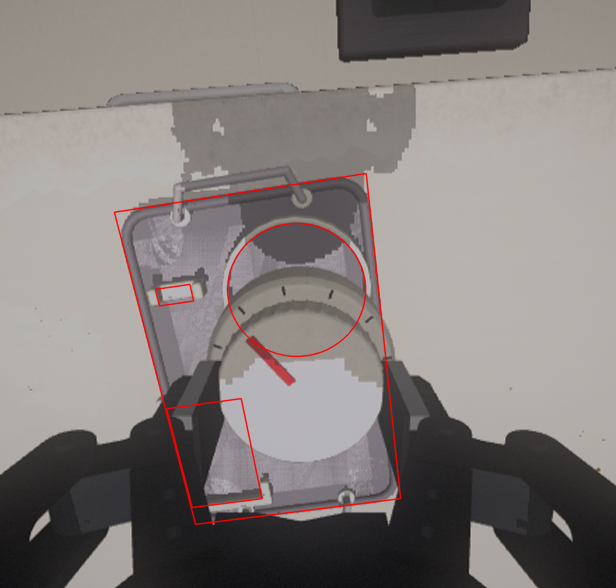

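Call:
jog_arm --pt "4.5 -0.2 2 -0.3 0" --pt "4.5 -0.2 4 -0.5 0" --pt "4.5 -0.2 6 -0.5 0" --pt "4.5 -0.2 7.5 -0.5 0" --pt "4.5 -0.2 7.5 -0.5 0"

```text
time_s: 27.28
eef_pos: [0.4338, -0.278, 0.0683]
tool_rot: [-0.516, -0.482, 0.482, 0.518]
wrist_force: [-0.4, 0.7, -0.8]
opening: 0.601
```

Run:
```python
from over import *
im,K,P=shot('wrist','w22')
s=observe(); print(s['time_s'],s['eef_pos'],yaw_x(),s['opening'])
o=[.4825,-.2971,.0786,0]; X=W(o,(-50,24,0))[0]
z=s['eef_pos'][2]-.036
# timer model at pose: base circle r33 at z, and z+24, dial r27 at z+38, for offset candidates
from h import *
T=T_tool(s)
overlay('w22',[(o,OVEN),((X[0],X[1],0,z),[circ(0,0,33,24),circ(0,0,33,0),circ(0,0,27,38)])],(60,0,500,420),1.4,'o22')
move_to((X[0],X[1],.0455),1.5)
```

```text
27.325 [ 0.43429328 -0.27870709  0.06911304] 1.5010463881626361 0.6003592411428359
shift cm [0.13 2.36 0.36] turn 0.001
```

View pics/o22.png

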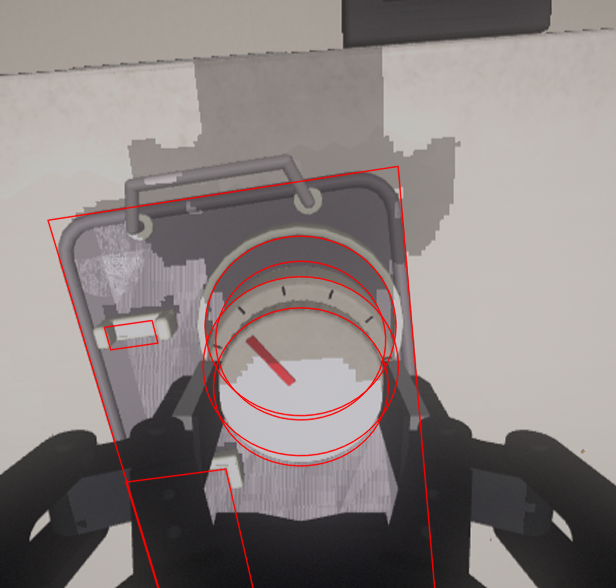

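Call:
jog_arm --pt "4.5 0.1 1 -0.2 0" --pt "4.5 0.1 2 -0.2 0" --pt "4.5 0.1 2.4 -0.2 0" --pt "4.5 0.1 2.4 -0.2 0"

```text
time_s: 27.82
eef_pos: [0.4359, -0.2783, 0.0449]
tool_rot: [-0.517, -0.482, 0.482, 0.518]
wrist_force: [-0.2, -0.3, -1.5]
opening: 0.599
```

Call:
jog_arm --pt "4.5 0 0.1 0 0" --pt "4.5 0 0.1 0 0" --pt "6.5 0 0.1 0 0" --pt "7.5 0 0.1 0 0" --pt "7.5 0 0.1 0 0" --pt "7.5 0 -2 0 0" --pt "7.5 0 -6 0 0" --pt "7.5 0 -11 0 0"

```text
time_s: 28.82
eef_pos: [0.4356, -0.2779, 0.1557]
tool_rot: [-0.517, -0.482, 0.482, 0.518]
wrist_force: [-0.0, 0.1, -0.6]
opening: 0.878
```

Call:
jog_arm --pt "7.5 0 0 0 0"

```text
time_s: 28.95
eef_pos: [0.4385, -0.2803, 0.1594]
tool_rot: [0.521, 0.482, -0.482, -0.514]
wrist_force: [0.3, -0.0, 0.2]
opening: 0.882
```

Run:
```python
from over import *
im,K,P=shot('wrist','w23')
s=observe(); print(s['time_s'],s['eef_pos'],yaw_x(),s['opening'])
move_to((.655,-.006,.14),1.51)
```

```text
29.0 [ 0.4371134  -0.27914751  0.15718152] 1.5001749983165626 0.8725914676575363
shift cm [ 28.79   1.71 -19.8 ] turn -0.01
```

View pics/w23.png

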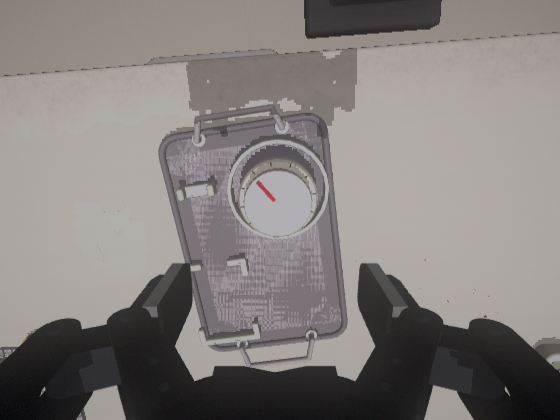

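Run:
```python
from over import *
o=[.4825,-.2971,.0786,0]; X=W(o,(-50,24,0))[0]
overlay('w23',[(o,OVEN[:1]),((X[0]+.003,X[1],0,.008),[circ(0,0,33,24),circ(0,0,27,38)])],(210,110,350,260),4,'o23')
```

```text
(no output)
```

View pics/o23.png

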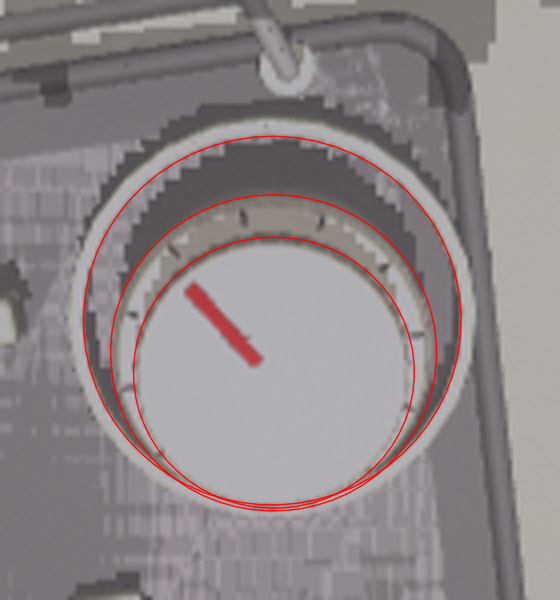

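Call:
jog_arm --pt "6 4 0 -2 0" --pt "6 9 0 -5 0" --pt "6 14 0 -9 0" --pt "6 19 0 -12.5 0" --pt "6 24 0 -16 0" --pt "6 28.8 1 -19.8 -0.01" --pt "6 28.8 1.7 -19.8 -0.01" --pt "6 28.8 1.7 -19.8 -0.01"

```text
time_s: 30.0
eef_pos: [0.6521, -0.0049, 0.1356]
tool_rot: [-0.513, -0.483, 0.486, 0.516]
wrist_force: [-0.3, 0.6, 0.4]
opening: 0.699
```

Run:
```python
from over import *
im,K,P=shot('wrist','w24')
s=observe(); print(s['time_s'],s['eef_pos'],yaw_x(),s['opening'])
crop('w24',180,60,400,420,1.6,'d24')
```

```text
30.05 [ 0.65236992 -0.00560598  0.13663045] 1.5099231266611166 0.704732402036421
```

View pics/d24.png

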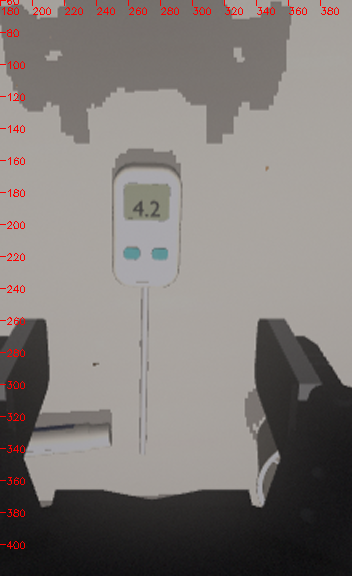

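Timer fits the seated model. The probe is between the open fingers: head from (272,163) to (271,238), stem tip near (269,343).

Run:
```python
from over import *
_,K,P=load('w24'); u=lambda a:(180+a[0]/1.6,60+a[1]/1.6)
e=onplane(K,P,u((147.5,166)),.012); f=onplane(K,P,u((146,286)),.012); t=onplane(K,P,u((143,453)),.008); g=onplane(K,P,u((145,288)),.008)
print(e,f,t,g,np.arctan2(*(e-t)[1::-1]),np.linalg.norm(e-t),np.linalg.norm(e-f))
for p in ((0,0),): 
  dx=(e-t)/np.linalg.norm(e-t); o=(e[:2]+t[:2])/2; print('origin',o,'grasp',o+.045*dx[:2])
G=o+.045*dx[:2]
overlay('w24',[((o[0],o[1],np.arctan2(dx[1],dx[0]),0),[rect(52,0,62,34,17),rect(52,0,62,34,0),[(21,0,8),(-83,0,8)]])],(180,60,400,420),1.6,'o24')
move_to((G[0],G[1],.016),np.arctan2(dx[1],dx[0])-np.pi/2)
```

```text
[ 0.61633513 -0.00376348  0.012     ] [ 0.67806373 -0.00835157  0.012     ] [ 0.78224799 -0.01664286  0.008     ] [ 0.68065351 -0.00907562  0.008     ] 3.064120636025509 0.1664600774909113 0.061898882262662866
origin [ 0.69929156 -0.01020317] grasp [ 0.65443949 -0.00672142]
shift cm [-0.09 12.06 -0.26] turn 0.017
```

View pics/o24.png

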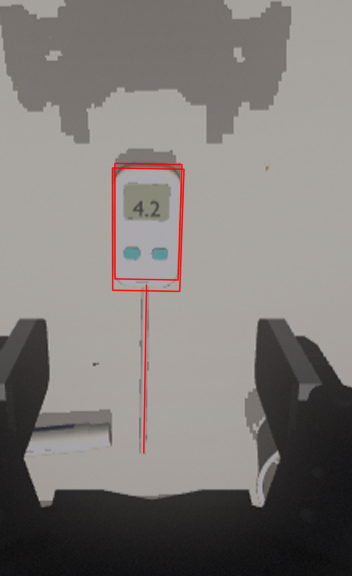

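Call:
jog_arm --pt "6 -0.1 4 -0.2 0.012" --pt "6 -0.1 8 -0.2 0.012" --pt "6 -0.1 11 -0.2 0.012" --pt "6 -0.1 12.2 -0.2 0.012" --pt "2.8 -0.1 12.2 -0.2 0.012" --pt "2.8 -0.1 12.2 -0.2 0.012" --pt "2.8 -0.1 12.2 -0.2 0.012" --pt "2.8 -0.1 12.2 -0.2 0.012"

```text
time_s: 31.05
eef_pos: [0.6569, -0.0063, 0.0177]
tool_rot: [0.519, 0.482, -0.481, -0.517]
wrist_force: [-0.2, -0.7, 4.5]
opening: 0.377
```

Call:
jog_arm --pt "2.8 0 0 0 0" --pt "2.8 0 0 0 0"

```text
time_s: 31.3
eef_pos: [0.6569, -0.0064, 0.0177]
tool_rot: [0.519, 0.482, -0.481, -0.517]
wrist_force: [-0.4, -0.3, 6.2]
opening: 0.377
```

Call:
jog_arm --pt "2.8 0 -2 0 0" --pt "2.8 0 -6 0 0" --pt "2.8 0 -12 0 0" --pt "2.8 0 -13 0 0" --pt "2.8 0 -13 0 0"

```text
time_s: 31.92
eef_pos: [0.6559, -0.006, 0.1468]
tool_rot: [0.518, 0.482, -0.481, -0.518]
wrist_force: [-0.9, -0.2, -0.3]
opening: 0.377
```

Run:
```python
from over import *
im,K,P=shot('wrist','w25')
s=observe(); print(s['time_s'],s['eef_pos'],yaw_x(),s['opening'],s['wrist_force'],s['joints'])
o=[.4825,-.2971,.0786,0]; X=W(o,(45,-45,0))[0];print(X)
d,t=move_to((X[0],X[1],.147))
```

```text
31.975 [ 0.65499664 -0.00598545  0.14519422] 1.49828370647861 0.37566179988941 [ 0.18602093 -0.77775753 -0.96720152] [-1.15267808e-01  4.57664316e-01  1.46812689e+00 -3.85421815e-05
  1.21791316e+00 -1.61353821e+00]
[ 0.53089443 -0.33842771  0.        ]
shift cm [-34.06  -0.16   9.97] turn 0
```

View pics/w25.png

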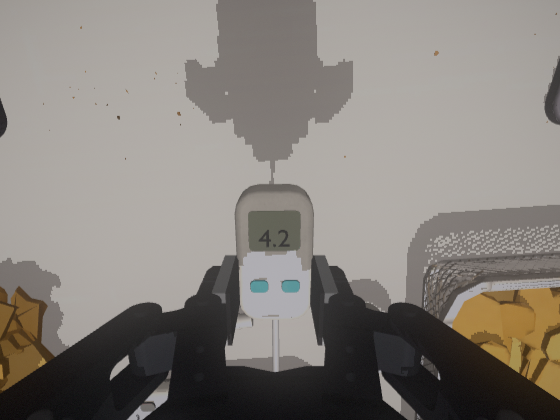

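Call:
jog_arm --pt "2.8 -2 0 1 0.18" --pt "2.8 -4.5 0 2 0.36" --pt "2.8 -7 0 3 0.54" --pt "2.8 -9.5 0 4 0.72" --pt "2.8 -12 0 5 0.9" --pt "2.8 -14.5 0 6 1.08" --pt "2.8 -17 0 7 1.26" --pt "2.8 -19 0 8 1.44"

```text
time_s: 32.98
eef_pos: [0.5605, -0.1901, 0.1435]
tool_rot: [-0.706, -0.017, 0.02, 0.708]
wrist_force: [0.3, -0.5, -0.6]
opening: 0.381
```

Run:
```python
from over import *
s=observe(); print(s['time_s'],s['eef_pos'],yaw_x(),s['opening'],s['joints'])
o=[.4825,-.2971,.0786,0]; X=W(o,(45,-45,0))[0]
d,t=move_to((X[0],X[1],.147),.0786-np.pi/2)
```

```text
32.975 [ 0.56045509 -0.19013715  0.14353402] 0.05189402491614252 0.3807392961303991 [-4.44483661e-01  3.72750277e-01  1.61629726e+00 -2.19224320e-04
  1.15774338e+00 -4.96283801e-01]
shift cm [ -3.72  -0.36 -14.65] turn 1.544
```

Call:
jog_arm --pt "2.8 -0.5 0 -2 0.18" --pt "2.8 -1 0 -4 0.36" --pt "2.8 -1.5 0 -6 0.54" --pt "2.8 -2 0 -8 0.72" --pt "2.8 -2.5 0 -10 0.9" --pt "2.8 -3 0 -12 1.08" --pt "2.8 -3.5 0 -13.5 1.26" --pt "2.8 -3.7 0 -14.6 1.44"

```text
time_s: 33.98
eef_pos: [0.5323, -0.3375, 0.1433]
tool_rot: [0.544, -0.454, 0.45, -0.543]
wrist_force: [0.3, 0.1, -0.6]
opening: 0.378
```

Call:
jog_arm --pt "2.8 0 0 0 0.1" --pt "2.8 0 0 0 0.1" --pt "2.8 0 0 0 0.1"

```text
time_s: 34.35
eef_pos: [0.5333, -0.3372, 0.1448]
tool_rot: [0.522, -0.478, 0.476, -0.522]
wrist_force: [0.9, 0.3, -0.7]
opening: 0.377
```

```bash
cat > chk.py <<'E'
from over import *
import sys
fn=sys.argv[1]; im,K,P=shot('wrist',fn)
s=observe(); print(s['time_s'],s['eef_pos'],yaw_x(),s['opening'],s['wrist_force'])
o=[.4825,-.2971,.0786,0]; X=W(o,(45,-45,0))[0]
move_to((X[0],X[1],.0265),.0786-np.pi/2)
z=s['eef_pos'][2]-.0177; h=yaw_x()+np.pi/2
g=s['eef_pos'][:2]; og=g-.045*np.array([np.cos(h),np.sin(h)])
overlay(fn,[(o,OVEN),((og[0],og[1],h,z),[rect(52,0,62,34,17),[(21,0,8),(-83,0,8)]])],(60,0,500,420),1.4,'o'+fn)
E
python3 chk.py w26
```

```text
34.4 [ 0.53355289 -0.33728681  0.14528988] -1.4804634644092205 0.3736256023098893 [-0.20575701 -0.04642089  0.01403776]
shift cm [ 0.1  11.88 -0.26] turn 0.012
```

View pics/ow26.png

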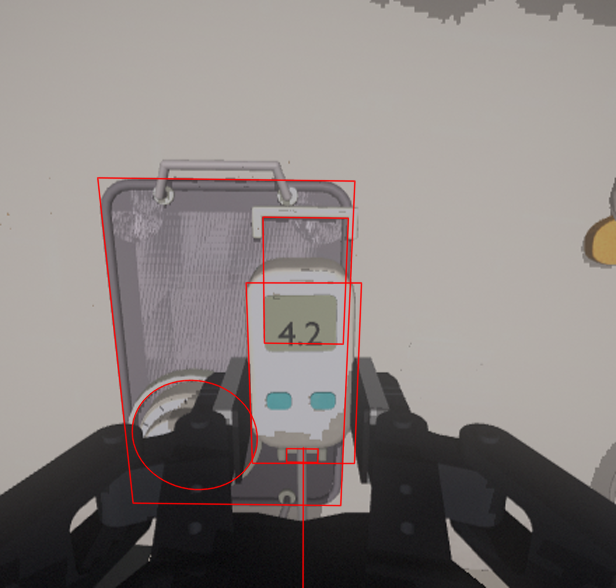

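Call:
jog_arm --pt "2.8 0.1 3 -0.5 0.012" --pt "2.8 0.1 6 -0.5 0.012" --pt "2.8 0.1 8.5 -0.5 0.012" --pt "2.8 0.1 9.2 -0.5 0.012" --pt "2.8 0.1 9.2 -0.5 0.012"

```text
time_s: 35.02
eef_pos: [0.5291, -0.3391, 0.0543]
tool_rot: [0.519, -0.48, 0.48, -0.519]
wrist_force: [-1.0, 0.6, -0.4]
opening: 0.379
```

```bash
python3 chk.py w27; python3 -c "
from h import *
shot('scene','s1'); crop('s1',310,120,440,220,5,'cs1')"
```

```text
35.075 [ 0.52957871 -0.33950674  0.05499495] -1.4933960688853496 0.3737116841373057 [ 0.21753783 -0.80810016  0.54811363]
shift cm [-0.1   2.85  0.14] turn -0.001
```

View pics/ow27.png

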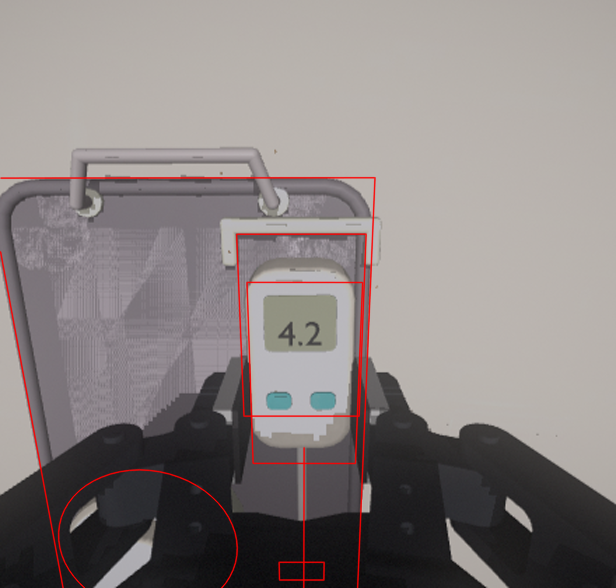

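View pics/cs1.png

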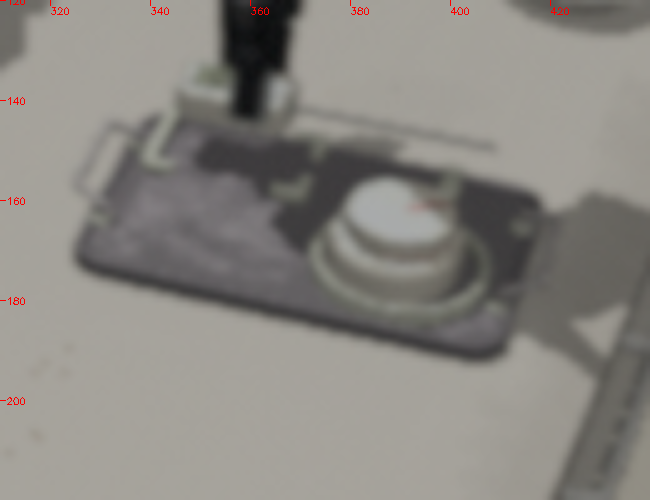

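Call:
jog_arm --pt "2.8 -0.1 1 0 0" --pt "2.8 -0.1 2 0 0" --pt "2.8 -0.1 2.8 0 0" --pt "2.8 -0.1 2.9 0 0" --pt "2.8 -0.1 2.9 0 0"

```text
time_s: 35.75
eef_pos: [0.5288, -0.3381, 0.0257]
tool_rot: [0.519, -0.481, 0.48, -0.519]
wrist_force: [-1.6, 1.6, 5.5]
opening: 0.375
```

Call:
jog_arm --pt "4 0 0 0 0" --pt "5 0 0 0 0" --pt "5 0 0 0 0" --pt "5 0 -2 0 0" --pt "5 0 -6 0 0" --pt "5 0 -12 0 0" --pt "5 0 -12 0 0"

```text
time_s: 36.62
eef_pos: [0.5319, -0.3405, 0.1509]
tool_rot: [-0.519, 0.476, -0.484, 0.519]
wrist_force: [-0.1, -0.6, 0.2]
opening: 0.582
```

Run:
```python
from over import *
im,K,P=shot('wrist','w28'); s=observe(); print(s['time_s'],s['eef_pos'],yaw_x())
o=[.4825,-.2971,.0786,0]; X=W(o,(0,-45,0))[0]
overlay('w28',[(o,OVEN),((X[0],X[1],.0786,.008),[rect(52,0,62,34,17),[(21,0,8),(-83,0,8)]])],(100,0,500,420),1.4,'o28')
```

```text
36.675 [ 0.53027936 -0.33925886  0.14804059] -1.4937630617152937
```

View pics/o28.png

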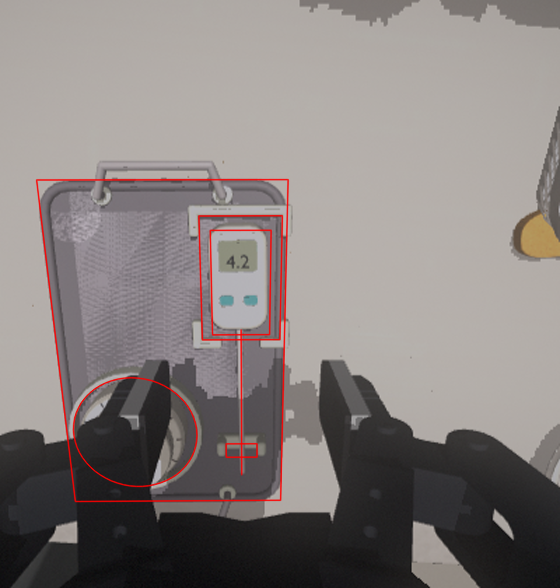

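The probe is in its bed: head (238,280) between the guides, stem through the notch at (240,450). I'll back off and check both caddies.

Call:
jog_arm --pt "6 -4 -3 -1 0" --pt "6 -10 -6 -2 0" --pt "6 -16 -9 -3 0" --pt "6 -22 -9 -4 0" --pt "6 -28 -9 -5 0" --pt "6 -34 -9 -5 0" --pt "6 -34 -9 -5 0"

```text
time_s: 37.55
eef_pos: [0.4509, 0.0007, 0.234]
tool_rot: [0.521, -0.48, 0.478, -0.52]
wrist_force: [0.5, -0.5, -0.6]
opening: 0.707
```

Run:
```python
from over import *
shot('wrist','w29'); shot('scene','s2'); shot('top','t2')
s=observe(); print(s['time_s'],s['eef_pos'])
crop('s2',170,130,430,410,2.1,'cs2')
K,P=cam('top')
a,b=cv2.imread('pics/top0.png'),cv2.imread('pics/t2.png')
cv2.imwrite('pics/tc.png',cv2.resize(np.vstack([a[125:175,230:360],b[125:175,230:360]]),None,fx=5,fy=5))
```

```text
37.7 [ 0.45277166 -0.00347078  0.23444233]
```

View pics/w29.png

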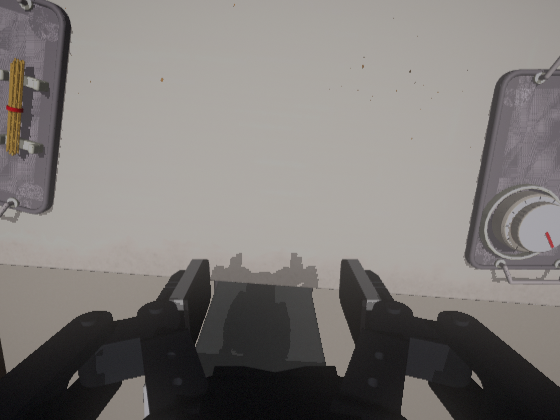

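View pics/cs2.png

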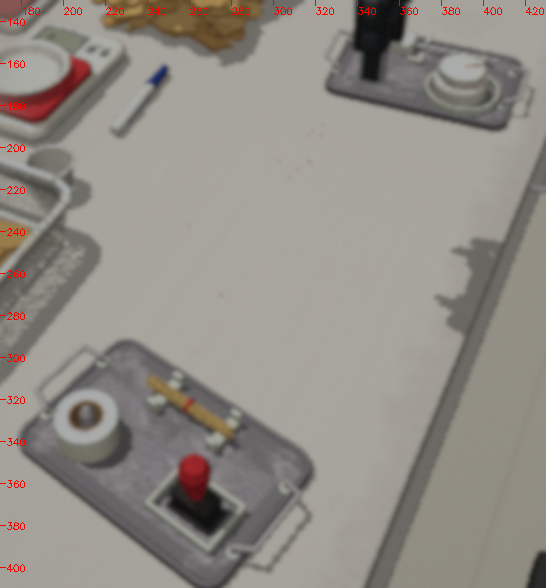

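View pics/tc.png

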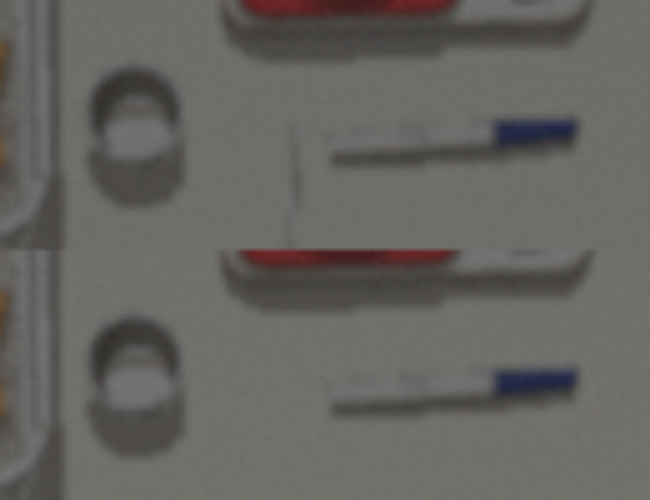

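In the scene view the bagging caddy has the roll on its spindle (90,420), the stamp upright in the fence (193,490) and the ties in both notches (190,405). The cup and marker look the same in the before and after top views. Handing in.

```bash
python3 -c "
from h import *
s=observe(); print(s['time_s'],np.abs(s['dq']).max(),s['wrist_force'])
print(job_done())"
```

```text
37.7 0.029827692827368735 [ 0.5725873   0.13607777 -0.85178469]
the job is handed in; nothing more can be done
None
```

Both caddies are made up and the job is handed in at 37.7 s. I placed the things in the order asked: label roll, date stamp, ties, dial timer, then probe.

**Last checks**
- **Bagging caddy:** the closing pictures show the roll down over its spindle, the stamp upright inside the fence and the ties lying in both notches.
- **Oven caddy:** after release, the timer matched my drawn outline of it lying flat in the ring, about 3 mm off centre where the clearance is 7 mm. The probe head lay flat between the guides, about 2 mm off, with the stem in its notch. The final scene view only partly showed the oven caddy because the arm was in the way.
- **Cup and marker:** top-camera pictures from before and after look the same.
- **Robot:** stopped in free air touching nothing. The highest wrist force I read was about 7 N.

**Disagreements**
- **Stamp carry:** the first carry stopped about 1 cm short of its target. I corrected this before lowering it.
- **Stamp position:** the three views of the stamp handle disagreed by about 2 mm.
- **Gripper opening:** it read about 2 mm less than the true size of each thing held.

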